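Flip the stop down and seat the heat sink against it

TASK

Swing the hinged stop flag on the guide's fence down across the guide until it lies fully home. Then slide the finned copper heat sink along the guide, its side flat against the fence, until it meets the end of the screw that sticks out of the flag (pushing its little sprung pin flush), and press it there for one second with about 9 N beyond what it takes to slide it, never more than 16 N on the screw. Leave it there touching the screw and flat against the fence, the flag still down, and everything else where it is.

Things in the scene. Friction and masses are not known exactly. Their poses are not given: they have to be found in the camera images.
- guide: Fixed aluminium guide: base plate 110 x 340 mm (x -65 to +45), 12 mm thick, with a fence along its far (+x) edge, top 42 mm over the table, flat face at x = +28 mm. Origin on the table, mid-length; z up, y along the fence towards the flag, x across the guide into the fence. Hinge ears on the fence at y +74 and +118 mm are 59 mm high.
- flag (a joint): Angle of the steel stop flag: 0 rad is fully down (hard end), lying across the guide towards guide -x; about 1.6 is upright, 1.9 leans back beyond the fence. Friction holds it at any angle; 2 to 3 N at its free end moves it. Down, its flat strap (30 mm wide, 8 thick, reaching 74 mm from the hinge axis) is on top, upper face 58 mm over the table; standing, the strap is its far side.
- flag_hinge (a point): Middle of the flag's hinge axis, which runs along guide y at guide x +37, y +96, z 50 mm. Below the strap (when down) the flag has a blade 14 mm thick, guide y 89 to 103 mm, from 15 to 73 mm out from the axis, its lower edge 19 mm over the table; standing, the blade is on the near side.
- flag_end (a point): Middle of the free edge of the flag's strap, on the face that is up when the flag is down and faces away from the robot when it stands; 74 mm from the hinge axis along the strap and 8 mm out from it.
- screw_root (a point): Point on the blade's face where a brass set screw (10 mm diameter) comes out; with the flag down it is at guide x +3, y +89 mm, 30 mm over the table, the screw pointing to guide -y. The screw sticks out 3 to 21 mm, set differently each time and not measured; it does not give. A thin sprung pin stands 2 mm out of its end and is pushed flush by under 1 N.
- heatsink_mid (a point): Loose finned copper heat sink, 50 (x) x 60 (y) x 35 mm high, with a 22 x 22 mm boss 14 mm high in the middle of its top; 0.25 to 0.46 kg, sliding it takes 2 to 7 N; origin at the centre of the 35 mm high body. It stands on the guide's plate short of the flag, off the fence and askew by up to 0.25 rad; its y axis points along the guide to the flag, its +x side goes against the fence.
- heatsink: The same heat sink, origin at the centre of its underside.
- heatsink_lead (a point): Centre of the heat sink's leading (+y) face, which meets the screw.
- heatsink_fence (a point): Centre of the heat sink's +x side, which goes against the fence.
- objective: Bystander: steel microscope objective standing on the table, 34 mm diameter, 46 mm high; origin under its centre. Leave alone.
- lens_mount: Bystander: lens in a square mount on a foot 34 x 40 mm, 46 mm high; origin under its centre. Leave alone.
- spare_block: Bystander: plain copper block without fins, 36 x 36 x 30 mm; origin under its centre. Leave alone.
- post: Bystander: steel post 12.7 mm in diameter on a round foot 34 mm across, 70 mm high, behind the fence; origin under its centre. Leave alone.
- driver: Bystander: hex driver lying on the table to the left, 155 mm long; origin near its middle. Leave alone.

How it is judged:
By the outcome, as a careful person would: the job done as asked, in the order asked, and still so for the second after the job is handed in, with the robot touching nothing.
It also fails if it takes over 70 s, if anything falls off the work surface, if the arm or the gripper's body presses on something with over 40 N, if the wrist force passes 120 N, or if a joint passes its speed limit or range.

ROBOT

A 7-joint arm with a two-finger parallel gripper is mounted at the origin on the work surface. World frame = base frame: x ahead of the robot, y to its left, z up, the work surface at z = 0. Lengths are in m, angles in rad, forces in N, time in s.
With the tool pointing down it reaches from about 0.4 to 0.85 m from the base axis. Payload 10.4 kg.
Tool frame: the origin (TCP) lies midway between the tips of the shut fingers; the grasp point (between the pads) lies hold_point_z behind it (hold_point_z is the distance from the TCP to the grasp point, in m); z points along the fingers, y is the direction in which the jaws open and shut (so a half turn about z gives the same grasp; the last joint's range is limited). The gripper opens to 87 mm and grips with 3 to 60 N. Pads are 19 mm wide; open, the fingers measure 117 mm over their backs; the gripper's body (75 mm by 190 mm) begins 51 mm behind the grasp point.
Start: joints at [-1.272, 0.332, -0.065, 1.46, 0.022, 1.35, -0.088], TCP at [0.198, 0.593, 0.223] pointing down, gripper open.
Joint ranges: [-2.6, 2.6], [-0.5, 2.12], [-1.47, 1.34], [0.16, 2.42], [-1.27, 4.41], [0.06, 2.06], [-2.6, 2.6]. Speed limits (rad/s): [2.22, 2.22, 2.79, 2.79, 3.14, 3.14, 3.14].

INTERFACE

Orientations are given as a 3x3 rotation matrix whose columns are the frame's x, y, z axes.
In Python, from plant import * gives the robot as it stands.
- The arm moves only by the tool servo_tool, never from a script. Its argument "plan" is a list of rows, each a list of 7 numbers: the shift along the tool's x, y, z in m, then the turn, a rotation vector about the tool's x, y, z in rad, then the opening, from -1 (shut) to 1 (fully open). In form: [[tx, ty, tz, rx, ry, rz, hand], ...]. A call has 1 to 10 rows; each row is the pose to reach, as a shift and turn from the pose measured when the call began, along the tool's axes at that moment; what a row does not reach only later rows make up. A row lasts 1/12 s, in which the tool goes at most 41.7 mm and 7.16 degrees, less where a joint would pass 70% of its speed; a pose out of reach is approached as far as the arm can. A call with a gripper value outside its range is refused whole. The fingers move at their own pace and stop on an object; "squeeze" is the grip in N (left out, the last holds). Time passes only in rows, so rows that repeat a pose let the fingers close. It gives the time, the measured TCP pose, the force and the opening at its end, in the units of the state.
- sense(): the state, without advancing time (a new reading comes with each control period).
- get_image(name): name is "scene" or "side" or "wrist"; returns the picture (384x512x3 uint8, red, green, blue); there is no depth.
- camera_model(name): a dict with "camera_matrix" (3x3 intrinsics, pixels), "distortion" ([k1, k2, p1, p2, k3] as OpenCV has them; the pictures are not rectified), "xyz" and "orientation" of the camera in the world. Camera axes: x right, y down, z forward; pixel columns grow to the right and rows downward; lengths in m; the calibration is good to about 2 mm. A picture is of the moment at which its call begins: read the wrist's pose just before it. camera_model takes no time and is no camera call; for the wrist camera it gives the pose at the moment of the call.
- job_done(): hands the job in, once; it reports no verdict.
The state is a dict: "time_s": time; "joint_positions": joint angles; "joint_vel": joint speeds; "effort": joint torques, N m; "tool_pos": TCP position; "tool_rot": TCP orientation; "contact_force": force on the tool from outside, world axes, zero at the start; "torque": the same for the moment, N m; "opening": opening from 0.0 (shut) to 1.0 (fully open).
Only numpy, scipy, OpenCV 4.12 (cv2) and the standard library are available. Lean on these libraries where they do the work, as an engineer would, in place of code of your own. Each camera call takes 0.05 s, during which the arm holds its last target.

## Working session

There is one attempt and no reset: what is moved stays moved. The work goes in short steps, Python scripts to look and compute and a tool call to move; the robot and the scene stay as the last step left them, time stands still between calls to the robot, and variables do not carry over. Pictures are saved under pics/ and viewed, and the job is handed in when it is done.

Besides the shell and the picture viewer there is one more tool, called after "Call:" as name([rows], argument=value, ...), one row to a line, values as JSON. servo_tool: Moves the arm, as the interface text tells. Its arguments: {"type":"object","properties":{"plan":{"type":"array","items":{"type":"array","items":{"type":"number"}}},"squeeze":{"type":"number"}},"required":["plan"]}

```bash
ls; mkdir -p pics; python3 - <<'E'
from plant import *
import cv2
s=sense()
for k,v in s.items(): print(k,v)
for n in ["scene","side","wrist"]:
    m=camera_model(n); print(n,m)
    cv2.imwrite(f"pics/{n}0.png",cv2.cvtColor(get_image(n),cv2.COLOR_RGB2BGR))
E
```

```text
pics
time_s 0.0
joint_positions [-1.27161398  0.3328898  -0.06473798  1.46096206  0.02156439  1.34989252
 -0.08849367]
joint_vel [-0.00058406 -0.0014142   0.00031483  0.00078977 -0.00056556  0.00175131
 -0.00097524]
effort [-6.19965749e-05 -6.23230934e+01  2.50573573e-02 -3.89906216e+01
 -6.11648359e-02  3.91201722e-02  1.51121703e-04]
tool_pos [0.19750825 0.59255235 0.22173293]
tool_rot [[-9.48690906e-01  3.16204634e-01 -4.41343041e-04]
 [ 3.16204942e-01  9.48689888e-01 -1.38972071e-03]
 [-2.07384484e-05 -1.45797025e-03 -9.99998937e-01]]
contact_force [-1.37998428 -0.99033688 -0.46495834]
torque [-0.03966261 -0.01116606 -0.03114667]
opening 0.9986864140971966
scene {'camera_matrix': array([[443.76056126,   0.        , 254.09817832],
       [  0.        , 443.76056126, 198.76339524],
       [  0.        ,   0.        ,   1.        ]]), 'distortion': array([0.02089205, 0.        , 0.        , 0.        , 0.        ]), 'xyz': array([1.21228397, 0.16659244, 0.83826748]), 'orientation': array([[-0.13685873,  0.74264324, -0.65555374],
       [ 0.99045937,  0.11335966, -0.07835701],
      
[... 326 characters left out ...]
 -0.48472875,  0.57011499]), 'orientation': array([[ 0.88636144, -0.27476777,  0.37264738],
       [-0.46295319, -0.53665267,  0.70546315],
       [ 0.00614367, -0.79781362, -0.60287285]])}
wrist {'camera_matrix': array([[265.58829345,   0.        , 260.16283175],
       [  0.        , 265.58829345, 191.94180021],
       [  0.        ,   0.        ,   1.        ]]), 'distortion': array([-0.0132071,  0.       ,  0.       ,  0.       ,  0.       ]), 'xyz': array([0.12299733, 0.61777885, 0.38488794]), 'orientation': array([[ 3.17072344e-01,  9.08731669e-01,  2.71425650e-01],
       [ 9.48401323e-01, -3.03736033e-01, -9.09909533e-02],
       [-2.44610846e-04,  2.86271160e-01, -9.58148612e-01]])}
```

View pics/scene0.png

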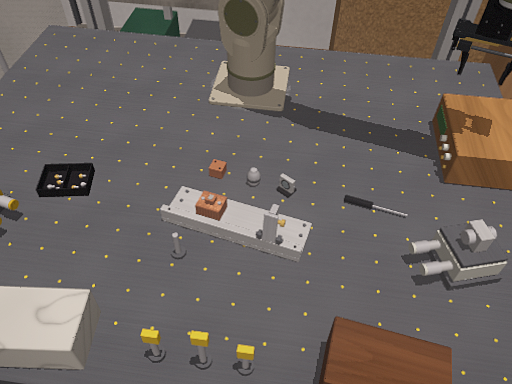

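View pics/side0.png

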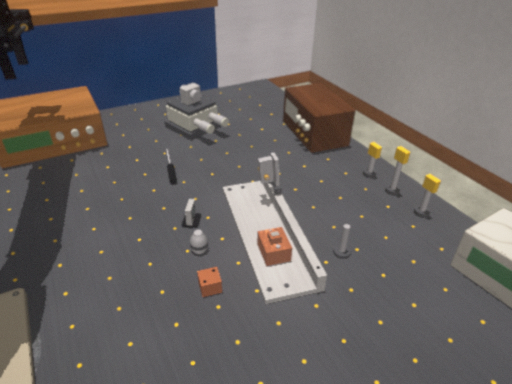

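View pics/wrist0.png

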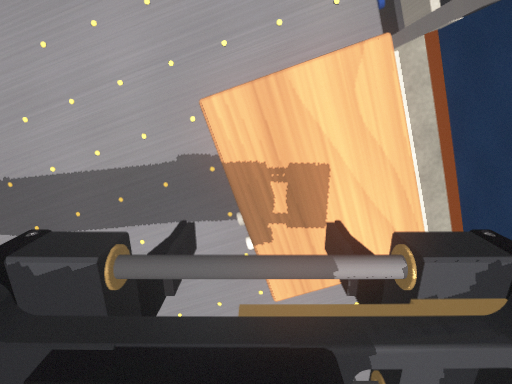

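```bash
python3 - <<'E'
import plant
print([n for n in dir(plant) if n[0]!='_'])
print(getattr(plant,'hold_point_z',None))
E
```

```text
['Unreachable', 'camera_model', 'get_image', 'hold_point_z', 'job_done', 'sense']
0.0187
```

```bash
python3 - <<'E'
import cv2
a=cv2.imread("pics/scene0.png")[150:270,145:325]
cv2.imwrite("pics/sc_c.png",cv2.resize(a,None,fx=4.4,fy=4.4,interpolation=cv2.INTER_CUBIC))
a=cv2.imread("pics/side0.png")[140:300,170:370]
cv2.imwrite("pics/si_c.png",cv2.resize(a,None,fx=3.75,fy=3.75,interpolation=cv2.INTER_CUBIC))
E
```

```text
(no output)
```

View pics/sc_c.png

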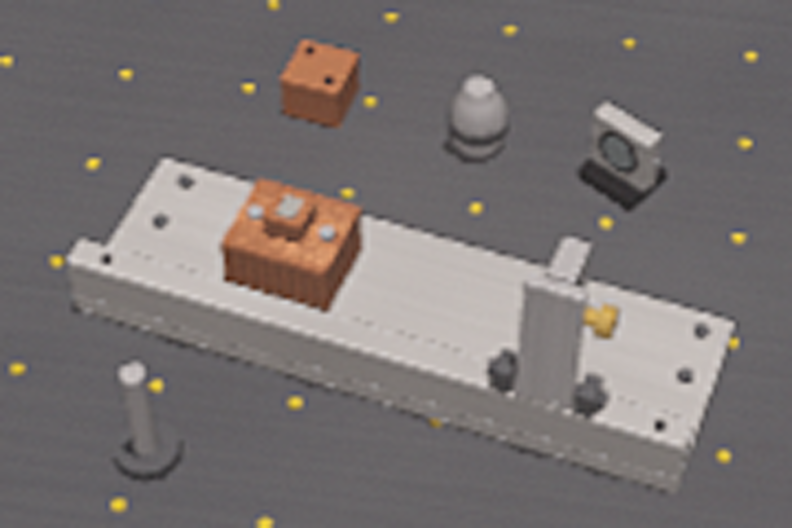

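View pics/si_c.png

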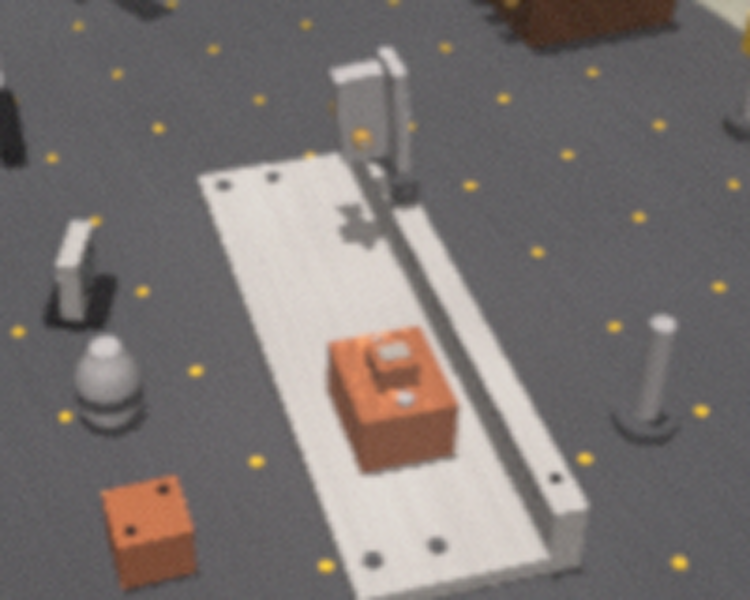

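```bash
cat > h.py <<'E'
from plant import *
import numpy as np, cv2
def ray(n,uv,m=None):
    m=m or camera_model(n)
    p=cv2.undistortPoints(np.array([[uv]],float),m["camera_matrix"],m["distortion"])[0,0]
    return m["xyz"], m["orientation"]@np.array([p[0],p[1],1.])
def onz(n,uv,z,m=None):
    c,d=ray(n,uv,m); return c+d*(z-c[2])/d[2]
def proj(n,P,m=None):
    m=m or camera_model(n); R=m["orientation"].T
    rv,_=cv2.Rodrigues(R); 
    return cv2.projectPoints(np.array(P,float).reshape(-1,1,3),rv,-R@m["xyz"],m["camera_matrix"],m["distortion"])[0][:,0]
def fit2(loc,w):
    loc=np.array(loc)[:,:2];w=np.array(w)[:,:2];a=loc-loc.mean(0);b=w-w.mean(0)
    t=np.arctan2((a[:,0]*b[:,1]-a[:,1]*b[:,0]).sum(),(a*b).sum());c,s=np.cos(t),np.sin(t);R=np.array([[c,-s],[s,c]])
    o=w.mean(0)-R@loc.mean(0); return t,o,w-(loc@R.T+o)
S=lambda u,v:(145+u/4.4,150+v/4.4)
D=lambda u,v:(170+u/3.75,140+v/3.75)
E
python3 - <<'E'
from h import *
L=[];W=[]
for n,uv,p in [("scene",S(165,158),(-65,-170,12)),("scene",S(735,322),(-65,170,12)),("scene",S(70,262),(45,-170,42)),("scene",S(687,447),(45,170,42)),
 ("side",D(358,598),(-65,-170,12)),("side",D(200,177),(-65,170,12)),("side",D(587,503),(45,-170,42)),("side",D(550,515),(28,-170,42))]:
    w=onz(n,uv,p[2]/1e3); L.append(np.array(p)/1e3);W.append(w); print(n,p,w.round(4))
for sl in [slice(0,4),slice(4,8),slice(0,8)]:
    t,o,r=fit2(L[sl],W[sl]); print(t,o,(r*1e3).round(1).tolist())
# heat sink body top corners z=.012+.035
H=[("scene",S(258,178)),("scene",S(361,205)),("scene",S(330,258)),("scene",S(224,242)),("side",D(330,343)),("side",D(418,327)),("side",D(456,405)),("side",D(359,425))]
for n,uv in H: print(n,onz(n,uv,.047).round(4))
E
```

```text
scene (-65, -170, 12) [ 0.4755 -0.1049  0.012 ]
scene (-65, 170, 12) [0.5467 0.2267 0.012 ]
scene (45, -170, 42) [ 0.5831 -0.1263  0.042 ]
scene (45, 170, 42) [0.6528 0.2051 0.042 ]
side (-65, -170, 12) [ 0.4747 -0.1081  0.012 ]
side (-65, 170, 12) [0.5449 0.2189 0.012 ]
side (45, -170, 42) [ 0.5817 -0.1296  0.042 ]
side (28, -170, 42) [ 0.5625 -0.1278  0.042 ]
-0.20835358034085957 [0.57431516 0.04809855] [[-0.0, -0.1], [0.8, -1.1], [-0.1, 1.2], [-0.7, 0.0]]
-0.21136447543963288 [0.57273481 0.04347959] [[1.2, 1.0], [0.0, -4.4], [0.7, 2.6], [-1.9, 0.8]]
-0.20999465758382466 [0.57346839 0.04580276] [[1.1, 2.0], [1.4, 1.1], [1.0, 3.5], [-0.1, 2.4], [0.3, -1.1], [-0.5, -6.7], [-0.3, 0.2], [-2.9, -1.5]]
scene [ 0.5136 -0.0397  0.047 ]
scene [0.5245 0.0194 0.047 ]
scene [0.5639 0.0099 0.047 ]
scene [ 0.5614 -0.0478  0.047 ]
side [0.5257 0.0141 0.047 ]
side [0.5719 0.0041 0.047 ]
side [ 0.5591 -0.0529  0.047 ]
side [ 0.5105 -0.0431  0.047 ]
```

```bash
python3 - <<'E'
from h import *
a=cv2.imread("pics/scene0.png")[195:260,245:310]
b=cv2.imread("pics/side0.png")[140:205,245:310]
cv2.imwrite("pics/fl.png",np.hstack([cv2.resize(x,None,fx=6,fy=6,interpolation=cv2.INTER_CUBIC) for x in (a,b)]))
a=cv2.imread("pics/scene0.png")[185:235,185:235]
b=cv2.imread("pics/side0.png")[220:270,250:300]
cv2.imwrite("pics/hs.png",np.hstack([cv2.resize(x,None,fx=8,fy=8,interpolation=cv2.INTER_CUBIC) for x in (a,b)]))
F=np.array([sense()["contact_force"] for _ in range(3)]);print(F)
t=-0.2085;o=np.array([.574,.047])
R=np.array([[np.cos(t),-np.sin(t)],[np.sin(t),np.cos(t)]])
for n,uv,z in [("objective",(254,183),0),("lens",(287,191),0),("post",(178,251),0),("spare",(217,176),0)]:
    w=onz("scene",uv,z)[:2]; print(n,w,R.T@(w-o))
E
```

```text
[[-0.30421472 -0.17297685 -1.00752181]
 [-0.30421472 -0.17297685 -1.00752181]
 [-0.30421472 -0.17297685 -1.00752181]]
objective [0.42669711 0.07142982] [-0.14916947 -0.00658988]
lens [0.44173048 0.1587437 ] [-0.15253502  0.0819448 ]
post [ 0.66305708 -0.07005055] [ 0.11135692 -0.09608137]
spare [ 0.41644203 -0.02817489] [-0.13858502 -0.10616013]
```

View pics/fl.png

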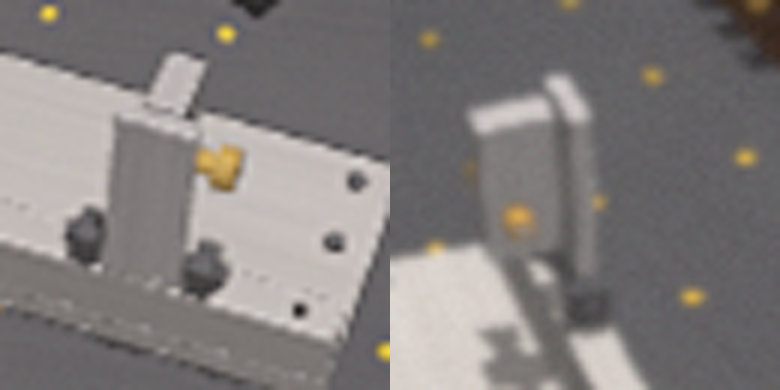

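View pics/hs.png

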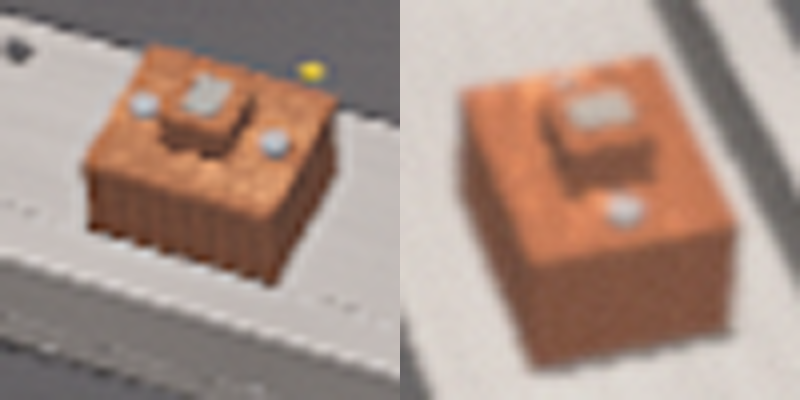

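```bash
cat >> h.py <<'E'
t=-0.2085;o=np.array([.574,.047])
Rg=np.array([[np.cos(t),-np.sin(t)],[np.sin(t),np.cos(t)]])
def tog(w): w=np.asarray(w);return np.r_[Rg.T@(w[:2]-o),w[2:]]
def tow(g): g=np.asarray(g);return np.r_[Rg@g[:2]+o,g[2:]]
def tri(u,v):
    c1,d1=ray("scene",u);c2,d2=ray("side",v)
    s=np.linalg.lstsq(np.c_[d1,-d2],c2-c1,rcond=None)[0]
    p,q=c1+s[0]*d1,c2+s[1]*d2; return (p+q)/2,np.linalg.norm(p-q)
E
python3 - <<'E'
from h import *
p,e=tri((270.5,216.7),(276.2,156)); g=tog(p)*1e3; print("flag_end",p,e,g)
L=[(-25,-30),(-25,30),(25,30),(25,-30)]
W=[onz("scene",(185+u/8,185+v/8),.047) for u,v in [(155,45),(335,95),(272,215),(85,165)]]
V=[onz("side",(250+(u-400)/8,220+v/8),.047) for u,v in [(540,262),(462,92),(655,58),(737,228)]]
for w in (W,V,W+V):
    l=np.array(L*(len(w)//4))/1e3
    tt,oo,r=fit2(l,w); print(tt-t,oo,tog(oo)*1e3,(r*1e3).round(1).tolist())
print(tow([.075,.096,.2]),tow([-.065,-.072,.1]))
E
```

```text
flag_end [0.63108413 0.1320136  0.12147439] 0.0008941614735432602 [ 38.25064006  94.98840874 121.47439061]
0.013536014651792855 [ 0.54414499 -0.01432607] [-16.51437804 -66.17766354] [[0.1, 1.1], [0.1, -0.8], [-0.7, -0.9], [0.5, 0.6]]
-0.009065861658654223 [ 0.54278719 -0.0199851 ] [-16.67139848 -71.99519134] [[2.2, 0.6], [0.4, -0.4], [-1.1, -0.3], [-1.5, 0.2]]
0.002302324513424936 [ 0.54346609 -0.01715558] [-16.59288826 -69.08642744] [[1.0, 3.6], [0.4, 1.8], [-0.3, 2.3], [1.6, 3.6], [1.2, -1.9], [0.1, -3.1], [-1.5, -3.5], [-2.5, -2.8]]
[0.66724698 0.12539643 0.2       ] [ 0.49550427 -0.00998614  0.1       ]
```

```bash
cat >> h.py <<'E'
def togo(g):
    s=sense();R=s["tool_rot"];w=tow(np.asarray(g)/1e3)
    print("shift mm",(R.T@(w-s["tool_pos"])*1e3).round(1))
    Rt=np.c_[np.r_[-Rg[:,0],0],np.r_[Rg[:,1],0],[0,0,-1.]]
    print("rotvec",cv2.Rodrigues(R.T@Rt)[0].ravel().round(4))
def st():
    s=sense();f=s["contact_force"];print("t",round(s["time_s"],2),"g mm",(tog(s["tool_pos"])*1e3).round(1),"Fg",np.r_[Rg.T@f[:2],f[2]].round(2),"Tz",s["torque"].round(3),"op",round(s["opening"],3))
E
python3 - <<'E'
from h import *
togo([80,96,200]);st()
E
```

```text
shift mm [-598.3 -294.2   22.3]
rotvec [-0.001  -0.     -0.1133]
t 0.15 g mm [-481.2  455.9  222. ] Fg [-0.26 -0.23 -1.01] Tz [ 0.003 -0.033 -0.018] op 1.0
```

Call:
servo_tool([
  [-0.598,-0.294,0.0,0,0,-0.113,-1],
  [-0.598,-0.294,0.0,0,0,-0.113,-1],
  [-0.598,-0.294,0.0,0,0,-0.113,-1],
  [-0.598,-0.294,0.0,0,0,-0.113,-1],
  [-0.598,-0.294,0.0,0,0,-0.113,-1],
  [-0.598,-0.294,0.0,0,0,-0.113,-1],
  [-0.598,-0.294,0.0,0,0,-0.113,-1],
  [-0.598,-0.294,0.0,0,0,-0.113,-1],
  [-0.598,-0.294,0.0,0,0,-0.113,-1],
  [-0.598,-0.294,0.0,0,0,-0.113,-1],
])

```text
time_s: 0.98
tool_pos: [0.4952, 0.2984, 0.2224]
tool_rot: [[-0.978, 0.207, -0.0], [0.207, 0.978, -0.001], [0.0, -0.001, -1.0]]
contact_force: [-0.6, 1.5, -0.4]
opening: 0.325
```

```bash
python3 - <<'E'
from h import *
togo([80,96,200]);st()
E
```

```text
shift mm [-209.2 -133.6   22.5]
rotvec [-0.001  -0.0001 -0.0001]
t 0.98 g mm [-129.2  229.7  222.4] Fg [-0.91  1.31 -0.36] Tz [ 0.092 -0.058  0.   ] op 0.325
```

Call:
servo_tool([
  [-0.209,-0.134,0.0,0,0,0,-1],
  [-0.209,-0.134,0.0,0,0,0,-1],
  [-0.209,-0.134,0.0,0,0,0,-1],
  [-0.209,-0.134,0.0,0,0,0,-1],
  [-0.209,-0.134,0.0,0,0,0,-1],
  [-0.209,-0.134,0.0,0,0,0,-1],
  [-0.209,-0.134,0.0,0,0,0,-1],
  [-0.209,-0.134,0.0,0,0,0,-1],
  [-0.209,-0.134,0.0,0,0,0,-1],
])

```text
time_s: 1.73
tool_pos: [0.6716, 0.1243, 0.2219]
tool_rot: [[-0.978, 0.207, -0.001], [0.207, 0.978, -0.001], [0.001, -0.001, -1.0]]
contact_force: [0.2, 0.2, 0.2]
opening: 0.008
```

```bash
python3 - <<'E'
from h import *
togo([80,96,110]);st()
m=camera_model("wrist");im=get_image("wrist");print(m["xyz"],m["orientation"].tolist())
cv2.imwrite("pics/w1.png",cv2.cvtColor(im,cv2.COLOR_RGB2BGR))
E
```

```text
shift mm [ -0.6   0.3 111.9]
rotvec [-0.001  -0.0012 -0.0003]
t 1.73 g mm [ 79.5  95.8 221.9] Fg [0.14 0.24 0.21] Tz [ 0.124 -0.011  0.011] op 0.008
[0.59491399 0.14083125 0.38502395] [[0.20814506209306574, 0.9374924004415333, 0.27889717144611575], [0.9780979638200845, -0.1994808211982252, -0.059428740059712236], [-7.935538386216073e-05, 0.28515855429646847, -0.958480355883348]]
```

View pics/w1.png

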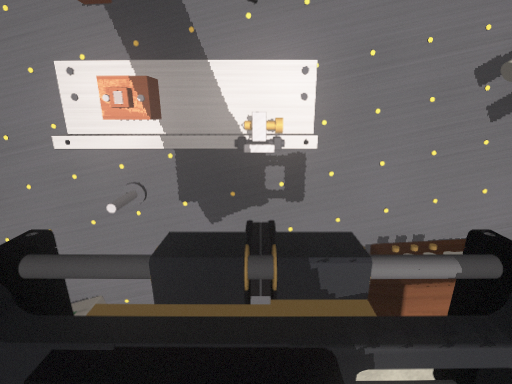

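```bash
python3 - <<'E'
from h import *
m=camera_model("wrist")
im=cv2.imread("pics/w1.png")
cv2.imwrite("pics/w1c.png",cv2.resize(im[50:160,40:330],None,fx=2.7,fy=2.7,interpolation=cv2.INTER_CUBIC))
E
```

```text
(no output)
```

View pics/w1c.png

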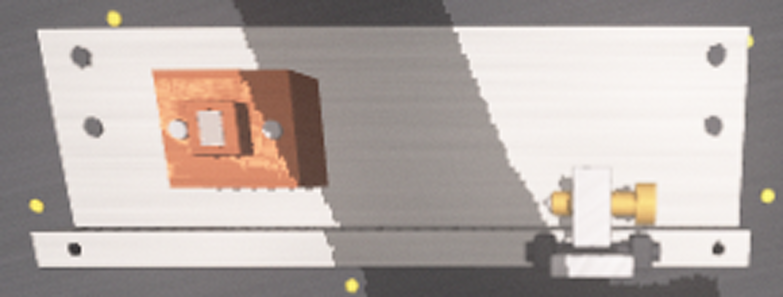

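```bash
python3 - <<'E'
from h import *
m=camera_model("wrist")
C=lambda u,v:(40+u/2.7,50+v/2.7)
P=[((38,30),(-65,-170,12)),((749,27),(-65,170,12)),((42,267),(45,-170,42)),((750,267),(45,170,42)),((31,232),(28,-170,42)),((750,230),(28,170,42))]
W=[onz("wrist",C(*u),p[2]/1e3,m) for u,p in P]
tt,oo,r=fit2(np.array([p for _,p in P])/1e3,W);print(tt,oo,(r*1e3).round(1).tolist())
L=np.array([(-25,-30),(-25,30),(25,30),(25,-30)])/1e3
W=[onz("wrist",C(*u),.047,m) for u in [(152,70),(290,70),(297,187),(170,187)]]
a,b,r=fit2(L,W);print(a-t,tog(b)*1e3,(r*1e3).round(1).tolist())
E
```

```text
-0.20785881852179144 [0.57404842 0.04771615] [[0.4, 0.1], [0.3, -0.4], [-0.3, 1.1], [0.1, 0.4], [-0.2, -0.7], [-0.4, -0.5]]
-0.013833525884398762 [-17.09938345 -67.30630178] [[0.4, -0.2], [0.1, 0.7], [-0.8, -1.0], [0.2, 0.4]]
```

```bash
sed -i 's/^t=-0.2085;o=.*/t=-0.208;o=np.array([.574,.0477])/' h.py; python3 - <<'E'
from h import *
togo([80,96,108])
E
```

```text
shift mm [ -0.9   0.  114.2]
rotvec [-0.0005 -0.001   0.0008]
```

Call:
servo_tool([
  [0,0.001,0.04,0,0,0,-1],
  [0,0.001,0.08,0,0,0,-1],
  [0,0.001,0.112,0,0,0,-1],
  [0,0.001,0.112,0,0,0,-1],
  [0,0.001,0.112,0,0,0,-1],
])

```text
time_s: 2.2
tool_pos: [0.67, 0.1276, 0.1097]
tool_rot: [[-0.979, 0.204, -0.004], [0.204, 0.979, -0.0], [0.004, -0.001, -1.0]]
contact_force: [0.5, -0.3, 0.5]
opening: 0.008
```

```bash
python3 - <<'E'
from h import *
st();togo([50,96,108])
E
```

```text
t 2.2 g mm [ 77.4  98.  109.7] Fg [ 0.59 -0.21  0.47] Tz [ 0.05  -0.007  0.043] op 0.008
shift mm [27.4 -1.9  1.8]
rotvec [-0.0013 -0.0038  0.0026]
```

Call:
servo_tool([
  [0.015,-0.002,0,0,-0.004,0.003,-1],
  [0.028,-0.002,0,0,-0.004,0.003,-1],
  [0.036,-0.002,0,0,-0.004,0.003,-1],
  [0.042,-0.002,0.0005,0,-0.004,0.003,-1],
  [0.05,-0.002,0.002,0,-0.004,0.003,-1],
  [0.0565,-0.002,0.005,0,-0.004,0.003,-1],
  [0.063,-0.002,0.009,0,-0.004,0.003,-1],
  [0.069,-0.002,0.013,0,-0.004,0.003,-1],
])

```text
time_s: 2.87
tool_pos: [0.6015, 0.14, 0.0968]
tool_rot: [[-0.978, 0.207, 0.0], [0.207, 0.978, -0.001], [-0.0, -0.001, -1.0]]
contact_force: [0.9, 0.3, 1.4]
opening: 0.006
```

```bash
python3 - <<'E'
from h import *
st();togo([8.1,96,96.8])
cv2.imwrite("pics/sd2.png",cv2.resize(cv2.cvtColor(get_image("side"),cv2.COLOR_RGB2BGR)[100:240,190:370],None,fx=3.5,fy=3.5))
E
```

```text
t 2.87 g mm [ 7.9 96.  96.8] Fg [0.77 0.52 1.36] Tz [ 0.181 -0.254  0.022] op 0.006
shift mm [-0.2 -0.   0. ]
rotvec [-0.0009  0.0004 -0.0003]
```

View pics/sd2.png

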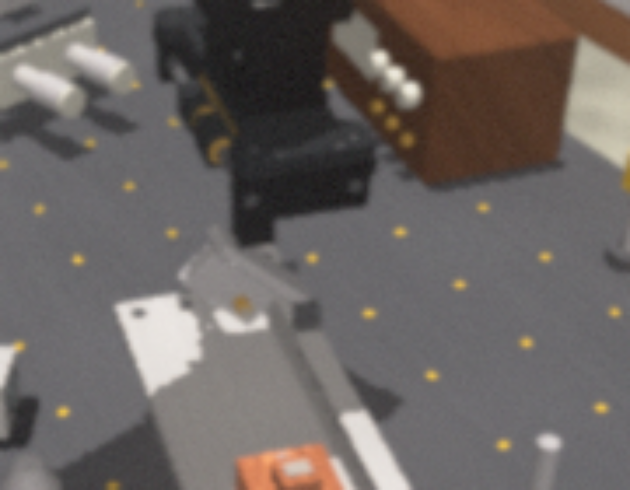

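Call:
servo_tool([
  [0.006,0,0.006,0,0,0,-1],
  [0.0105,0,0.011,0,0,0,-1],
  [0.0145,0,0.0175,0,0,0,-1],
  [0.0177,0,0.024,0,0,0,-1],
  [0.02,0,0.031,0,0,0,-1],
  [0.0215,0,0.037,0,0,0,-1],
  [0.0215,0,0.039,0,0,0,-1],
  [0.0215,0,0.039,0,0,0,-1],
])

```text
time_s: 3.58
tool_pos: [0.5788, 0.1446, 0.0582]
tool_rot: [[-0.978, 0.207, -0.003], [0.207, 0.978, -0.001], [0.002, -0.001, -1.0]]
contact_force: [-9.3, -1.9, 21.9]
opening: 0.004
```

```bash
python3 - <<'E'
from h import *
st()
E
```

```text
t 3.58 g mm [-15.3  95.8  58.2] Fg [-8.72 -3.78 21.92] Tz [-0.472  2.044 -0.009] op 0.004
```

Call:
servo_tool([
  [0,0,-0.02,0,0.003,0,-1],
  [0,0,-0.05,0,0.003,0,-1],
  [0,0,-0.07,0,0.003,0,-1],
  [0,0,-0.07,0,0.003,0,-1],
])

```text
time_s: 3.92
tool_pos: [0.581, 0.1451, 0.1321]
tool_rot: [[-0.978, 0.207, -0.0], [0.207, 0.978, 0.002], [0.001, 0.002, -1.0]]
contact_force: [0.2, -0.1, 0.5]
opening: 0.005
```

```bash
python3 - <<'E'
from h import *
st();togo([-70,-68,128])
a=[cv2.resize(cv2.cvtColor(get_image("side"),cv2.COLOR_RGB2BGR)[150:250,210:310],None,fx=3.9,fy=3.9),cv2.resize(cv2.cvtColor(get_image("scene"),cv2.COLOR_RGB2BGR)[170:270,225:325],None,fx=3.9,fy=3.9)]
cv2.imwrite("pics/sd3.png",np.hstack(a))
E
```

```text
t 3.92 g mm [-13.2  96.7 132.1] Fg [ 0.23 -0.05  0.5 ] Tz [ 0.08  -0.041 -0.003] op 0.005
shift mm [  56.7 -164.7    3.8]
rotvec [ 0.0018 -0.0007 -0.0004]
```

View pics/sd3.png

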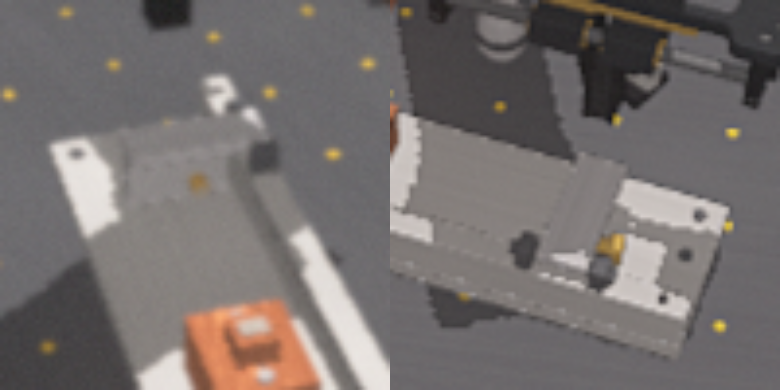

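Call:
servo_tool([
  [0.014,-0.04,0.004,0,0,0,-1],
  [0.028,-0.08,0.004,0,0,0,-1],
  [0.042,-0.12,0.004,0,0,0,-1],
  [0.056,-0.164,0.004,0,0,0,-1],
  [0.056,-0.164,0.004,0,0,0,-1],
  [0.056,-0.164,0.044,0,0,0,-1],
  [0.056,-0.164,0.084,0,0,0,-1],
  [0.056,-0.164,0.108,0,0,0,-1],
  [0.056,-0.164,0.11,0,0,0,-1],
  [0.056,-0.164,0.11,0,0,0,-1],
])

```text
time_s: 4.85
tool_pos: [0.488, -0.0045, 0.0169]
tool_rot: [[-0.978, 0.207, -0.01], [0.207, 0.978, -0.001], [0.009, -0.003, -1.0]]
contact_force: [0.1, -0.0, 0.7]
opening: 0.009
```

```bash
python3 - <<'E'
from h import *
st();togo([-53,-68,20])
cv2.imwrite("pics/w4.png",cv2.cvtColor(get_image("wrist"),cv2.COLOR_RGB2BGR))
E
```

```text
t 4.85 g mm [-73.3 -68.8  16.9] Fg [ 0.07 -0.03  0.66] Tz [ 0.024 -0.005 -0.017] op 0.009
shift mm [-20.3   0.8  -3.3]
rotvec [-0.003  -0.0093 -0.0002]
```

View pics/w4.png

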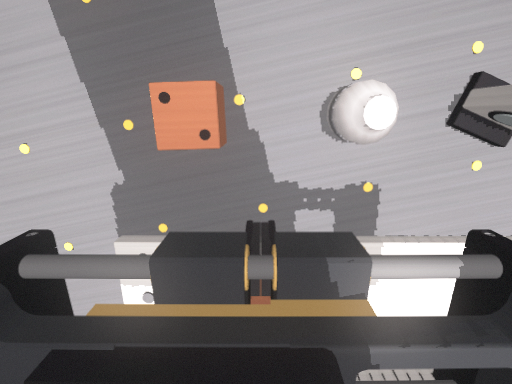

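Call:
servo_tool([
  [-0.008,0.001,-0.003,0,-0.009,0,-1],
  [-0.015,0.001,-0.003,0,-0.009,0,-1],
  [-0.019,0.001,-0.003,0,-0.009,0,-1],
  [-0.022,0.001,-0.003,0,-0.009,0,-1],
  [-0.025,0.001,-0.003,0,-0.009,0,-1],
  [-0.028,0.001,-0.003,0,-0.009,0,-1],
  [-0.031,0.001,-0.003,0,-0.009,0,-1],
  [-0.033,0.001,-0.003,0,-0.009,0,-1],
  [-0.035,0.001,-0.003,0,-0.009,0,-1],
  [-0.036,0.001,-0.003,0,-0.009,0,-1],
])

```text
time_s: 5.73
tool_pos: [0.5251, -0.0109, 0.0212]
tool_rot: [[-0.978, 0.207, 0.002], [0.207, 0.978, -0.002], [-0.003, -0.002, -1.0]]
contact_force: [-3.7, 0.4, 4.3]
opening: 0.006
```

```bash
python3 - <<'E'
from h import *
st();togo([-33,-68,20])
E
```

```text
t 5.73 g mm [-35.7 -67.4  21.2] Fg [-3.68 -0.32  4.25] Tz [ 0.216  0.963 -0.053] op 0.006
shift mm [-2.7 -0.6  1.2]
rotvec [-0.0019  0.0026 -0.0002]
```

Call:
servo_tool([
  [-0.001,0,0,0,0,0,-1],
  [-0.002,0,0,0,0,0,-1],
  [-0.0025,0,0,0,0,0,-1],
  [-0.003,0,0,0,0,0,-1],
])

```text
time_s: 6.07
tool_pos: [0.5273, -0.0114, 0.0211]
tool_rot: [[-0.978, 0.207, 0.0], [0.207, 0.978, -0.002], [-0.001, -0.002, -1.0]]
contact_force: [-9.7, 2.5, 7.3]
opening: 0.003
```

```bash
python3 - <<'E'
from h import *
st()
E
```

```text
t 6.07 g mm [-33.4 -67.5  21.1] Fg [-9.96  0.41  7.26] Tz [3.450e-01 2.009e+00 2.000e-03] op 0.003
```

Call:
servo_tool([
  [-0.001,0,0,0,0,0,-1],
  [-0.001,0,0,0,0,0,-1],
])

```text
time_s: 6.23
tool_pos: [0.5273, -0.0114, 0.0209]
tool_rot: [[-0.978, 0.207, -0.002], [0.207, 0.978, -0.002], [0.001, -0.002, -1.0]]
contact_force: [-9.2, 1.5, 6.3]
opening: 0.006
```

```bash
python3 - <<'E'
from h import *
st()
E
```

```text
t 6.23 g mm [-33.5 -67.5  20.9] Fg [-9.31 -0.42  6.34] Tz [ 0.392  1.803 -0.072] op 0.006
```

Call:
servo_tool([
  [0.01,0,0,0,-0.001,0,-1],
  [0.02,0,-0.02,0,0,0,-1],
  [0.02,-0.01,-0.06,0,0,0,-1],
  [0.02,-0.04,-0.065,0,0,0,-1],
  [0.0,-0.06,-0.065,0,0,0,-1],
  [-0.029,-0.06,-0.065,0,0,0,-1],
  [-0.029,-0.06,-0.065,0,0,0,-1],
  [-0.029,-0.06,-0.065,0,0,0,-1],
])

```text
time_s: 6.9
tool_pos: [0.5447, -0.0767, 0.086]
tool_rot: [[-0.978, 0.207, -0.0], [0.207, 0.978, -0.003], [-0.0, -0.003, -1.0]]
contact_force: [0.3, 0.5, -0.3]
opening: 0.006
```

```bash
python3 - <<'E'
from h import *
st();togo([-5,-127,20])
a=[cv2.resize(cv2.cvtColor(get_image("side"),cv2.COLOR_RGB2BGR)[200:300,230:330],None,fx=3.9,fy=3.9,interpolation=cv2.INTER_CUBIC),cv2.resize(cv2.cvtColor(get_image("scene"),cv2.COLOR_RGB2BGR)[170:270,175:275],None,fx=3.9,fy=3.9,interpolation=cv2.INTER_CUBIC)]
cv2.imwrite("pics/sd5.png",np.hstack(a))
cv2.imwrite("pics/w5.png",cv2.cvtColor(get_image("wrist"),cv2.COLOR_RGB2BGR))
E
```

```text
t 6.9 g mm [  -3.  -127.8   86. ] Fg [ 0.17  0.56 -0.34] Tz [ 0.035 -0.068 -0.032] op 0.006
shift mm [ 2.1  1.  66. ]
rotvec [-0.0029  0.0002 -0.001 ]
```

View pics/sd5.png

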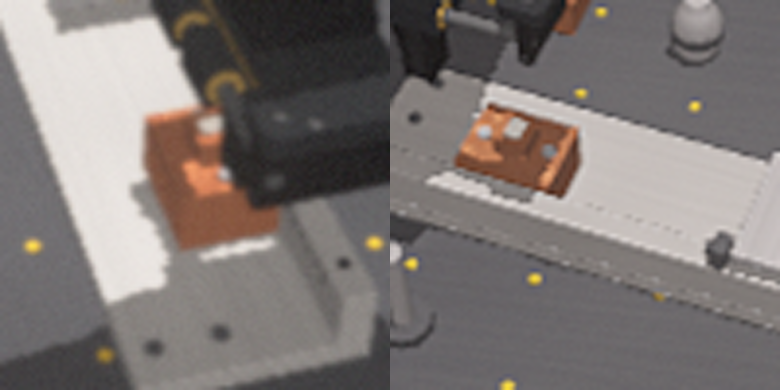

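View pics/w5.png

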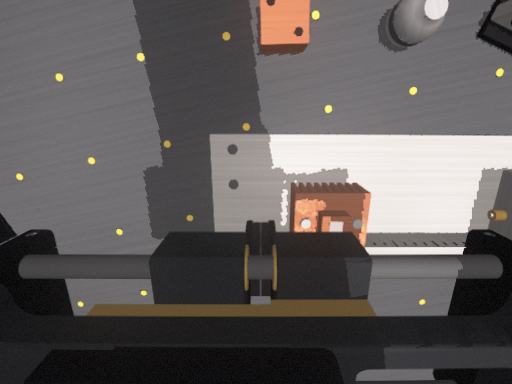

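```bash
python3 - <<'E'
from h import *
import json
for n,x0,y0,dx in [("scene",175,170,390),("side",230,200,0)]:
    P=[tow(np.array(g)/1e3) for g in [(-22,-97.5,47),(-22,-37.5,47),(28,-37.5,47),(28,-97.5,47),(28,-37.5,42),(28,-97.5,42),(45,-37.5,42)]]
    print(n,((proj(n,P)-[x0,y0])*3.9+[dx,0]).round(0).tolist())
im=cv2.imread("pics/w5.png");cv2.imwrite("pics/w5c.png",cv2.resize(im[170:260,190:380],None,fx=4,fy=4,interpolation=cv2.INTER_CUBIC))
m=camera_model("wrist")
P=[tow(np.array(g)/1e3) for g in [(-22,-97.5,47),(-22,-37.5,47),(28,-97.5,42),(28,60,42),(45,60,42)]]
print(((proj("wrist",P,m)-[190,170])*4).round(0).tolist(),m["xyz"])
E
```

```text
scene [[490.0, 102.0], [581.0, 128.0], [548.0, 188.0], [455.0, 161.0], [549.0, 194.0], [455.0, 166.0], [537.0, 215.0]]
side [[180.0, 193.0], [142.0, 109.0], [237.0, 91.0], [281.0, 173.0], [236.0, 99.0], [280.0, 180.0], [268.0, 93.0]]
[[429.0, 94.0], [730.0, 94.0], [417.0, 308.0], [1137.0, 306.0], [1119.0, 375.0]] [ 0.46638602 -0.05904313  0.2489895 ]
```

View pics/w5c.png

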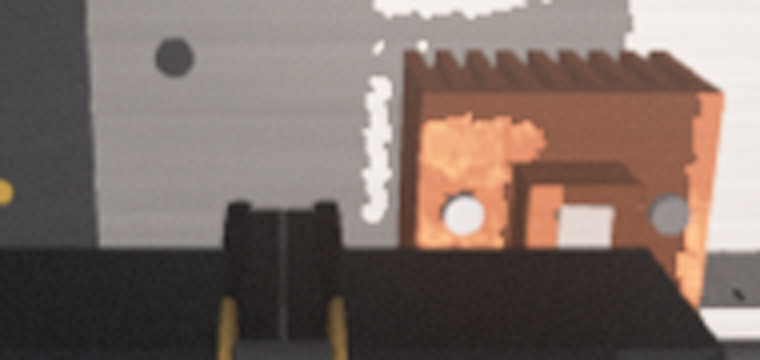

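Call:
servo_tool([
  [0.002,0.001,0.03,-0.003,0,-0.001,-1],
  [0.002,0.001,0.055,-0.003,0,-0.001,-1],
  [0.002,0.001,0.064,-0.003,0,-0.001,-1],
  [0.002,0.001,0.064,-0.003,0,-0.001,-1],
  [0.002,0.004,0.064,-0.003,0,-0.001,-1],
  [0.002,0.007,0.064,-0.003,0,-0.001,-1],
  [0.002,0.01,0.064,-0.003,0,-0.001,-1],
  [0.002,0.012,0.064,-0.003,0,-0.001,-1],
  [0.002,0.012,0.064,-0.003,0,-0.001,-1],
])

```text
time_s: 7.8
tool_pos: [0.5441, -0.0628, 0.0226]
tool_rot: [[-0.979, 0.204, -0.0], [0.204, 0.979, 0.001], [0.0, 0.001, -1.0]]
contact_force: [-0.6, -0.3, 0.2]
opening: 0.005
```

```bash
python3 - <<'E'
from h import *
st();togo([-5,-114,20])
E
```

```text
t 7.8 g mm [  -6.4 -114.3   22.6] Fg [-0.54 -0.45  0.22] Tz [ 0.017  0.017 -0.024] op 0.005
shift mm [-1.5  0.3  2.6]
rotvec [ 0.0014 -0.0004  0.0024]
```

Call:
servo_tool([
  [-0.001,0.002,0.002,0.001,0,0.002,-1],
  [-0.001,0.004,0.002,0.001,0,0.002,-1],
  [-0.0015,0.006,0.002,0.001,0,0.002,-1],
  [-0.0015,0.008,0.002,0.001,0,0.002,-1],
  [-0.002,0.01,0.002,0.001,0,0.002,-1],
  [-0.002,0.012,0.002,0.001,0,0.002,-1],
  [-0.002,0.014,0.002,0.001,0,0.002,-1],
  [-0.002,0.016,0.002,0.001,0,0.002,-1],
])

```text
time_s: 8.47
tool_pos: [0.5483, -0.0494, 0.0205]
tool_rot: [[-0.978, 0.208, -0.002], [0.208, 0.978, -0.001], [0.002, -0.002, -1.0]]
contact_force: [-4.9, -6.2, 4.3]
opening: 0.004
```

```bash
python3 - <<'E'
from h import *
st();togo([-5,-114,20])
E
```

```text
t 8.47 g mm [  -5.1 -100.3   20.5] Fg [-3.55 -7.14  4.29] Tz [-1.237  0.968  0.031] op 0.004
shift mm [ -0.1 -13.7   0.5]
rotvec [-0.0016 -0.002  -0.0014]
```

Call:
servo_tool([
  [-0.0002,0.004,-0.0005,0,0,0,-1],
  [-0.0002,0.007,-0.0007,0,0,0,-1],
  [-0.0002,0.01,-0.0008,0,0,-0.001,-1],
  [-0.0003,0.013,-0.0008,0,0,-0.001,-1],
  [-0.0003,0.016,-0.0008,0,0,-0.001,-1],
  [-0.0003,0.019,-0.0008,0,0,-0.001,-1],
  [-0.0003,0.022,-0.0008,0,0,-0.001,-1],
  [-0.0003,0.025,-0.0008,0,0,-0.001,-1],
  [-0.0003,0.028,-0.0008,0,0,-0.001,-1],
  [-0.0003,0.031,-0.0008,0,0,-0.001,-1],
])

```text
time_s: 9.3
tool_pos: [0.555, -0.0188, 0.0212]
tool_rot: [[-0.978, 0.207, -0.002], [0.207, 0.978, -0.001], [0.002, -0.002, -1.0]]
contact_force: [-2.2, -2.2, -0.2]
opening: 0.002
```

```bash
python3 - <<'E'
from h import *
st();togo([-5,-114,20])
E
```

```text
t 9.3 g mm [ -4.9 -69.   21.2] Fg [-1.71 -2.63 -0.22] Tz [-0.558  0.504  0.048] op 0.002
shift mm [  0.1 -45.    1.3]
rotvec [-0.0017 -0.0022 -0.0004]
```

Call:
servo_tool([
  [-0.0003,0.004,-0.0001,0,0,0,-1],
  [-0.0003,0.008,-0.0001,0,0,0,-1],
  [-0.0003,0.012,-0.0001,0,0,0,-1],
  [-0.0003,0.016,-0.0001,0,0,0,-1],
  [-0.0003,0.02,-0.0001,0,0,0,-1],
  [-0.0003,0.024,-0.0001,0,0,0,-1],
  [-0.0003,0.028,-0.0001,0,0,0,-1],
  [-0.0003,0.032,-0.0001,0,0,0,-1],
  [-0.0003,0.036,-0.0001,0,0,0,-1],
  [-0.0003,0.04,-0.0001,0,0,0,-1],
])

```text
time_s: 10.13
tool_pos: [0.5636, 0.0206, 0.0212]
tool_rot: [[-0.978, 0.207, -0.003], [0.207, 0.978, -0.001], [0.002, -0.002, -1.0]]
contact_force: [-2.7, -3.5, -0.2]
opening: 0.003
```

```bash
python3 - <<'E'
from h import *
st();togo([-5,-114,20])
cv2.imwrite("pics/w6.png",cv2.cvtColor(get_image("wrist"),cv2.COLOR_RGB2BGR))
a=[cv2.resize(cv2.cvtColor(get_image("side"),cv2.COLOR_RGB2BGR)[150:250,210:310],None,fx=3.9,fy=3.9,interpolation=cv2.INTER_CUBIC),cv2.resize(cv2.cvtColor(get_image("scene"),cv2.COLOR_RGB2BGR)[170:270,205:305],None,fx=3.9,fy=3.9,interpolation=cv2.INTER_CUBIC)]
cv2.imwrite("pics/sd6.png",np.hstack(a))
E
```

```text
t 10.13 g mm [ -4.6 -28.7  21.2] Fg [-1.89 -3.99 -0.18] Tz [-0.573  0.57   0.026] op 0.003
shift mm [  0.4 -85.3   1.4]
rotvec [-0.0017 -0.0022 -0.0004]
```

View pics/w6.png

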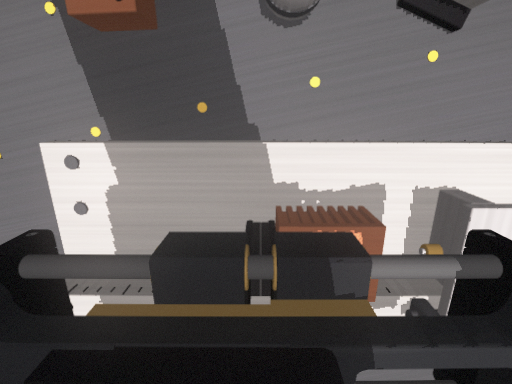

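View pics/sd6.png

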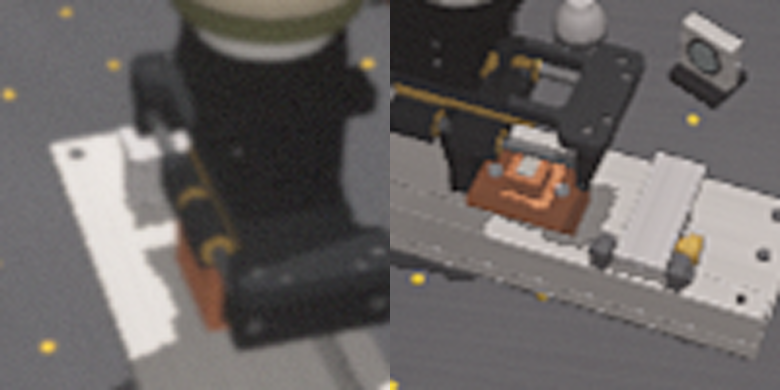

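```bash
python3 - <<'E'
from h import *
im=cv2.imread("pics/w6.png");cv2.imwrite("pics/w6c.png",cv2.resize(im[190:310,360:480],None,fx=5,fy=5,interpolation=cv2.INTER_CUBIC))
for uv,z in [((421,250),.03),((440,250),.03),((380,222),.047),((276,222),.047)]: print((tog(onz("wrist",uv,z))*1e3).round(1))
E
```

```text
[ 3.  77.4 30. ]
[ 3.1 90.  30. ]
[-24.1  39.5  47. ]
[-24.1 -18.9  47. ]
```

View pics/w6c.png

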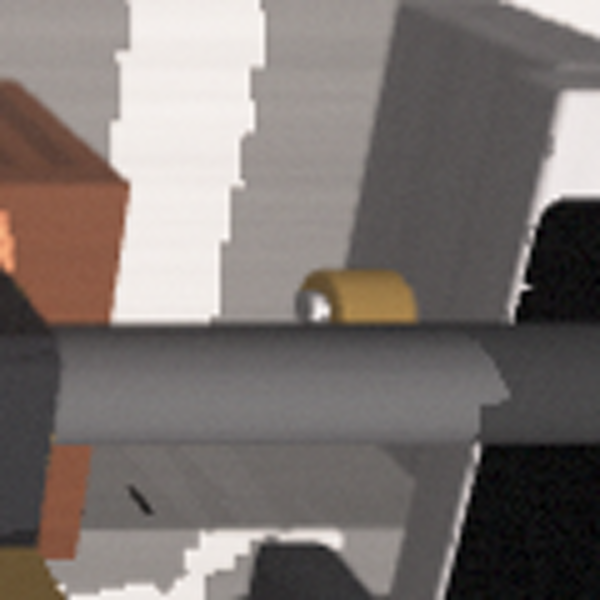

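Call:
servo_tool([
  [-0.0003,0.004,-0.0001,0,0,0,-1],
  [-0.0003,0.008,-0.0001,0,0,0,-1],
  [-0.0003,0.012,-0.0001,0,0,0,-1],
  [-0.0003,0.016,-0.0001,0,0,0,-1],
  [-0.0003,0.019,-0.0001,0,0,0,-1],
  [-0.0003,0.021,-0.0001,0,0,0,-1],
  [-0.0003,0.023,-0.0001,0,0,0,-1],
  [-0.0003,0.025,-0.0001,0,0,0,-1],
  [-0.0003,0.026,-0.0001,0,0,0,-1],
  [-0.0003,0.027,-0.0001,0,0,0,-1],
])

```text
time_s: 11.12
tool_pos: [0.5701, 0.0476, 0.0216]
tool_rot: [[-0.979, 0.206, -0.001], [0.206, 0.979, -0.001], [0.001, -0.001, -1.0]]
contact_force: [-1.2, -3.4, 0.6]
opening: 0.003
```

```bash
python3 - <<'E'
from h import *
st()
im=cv2.cvtColor(get_image("wrist"),cv2.COLOR_RGB2BGR);cv2.imwrite("pics/w7.png",cv2.resize(im[170:310,340:480],None,fx=4,fy=4,interpolation=cv2.INTER_CUBIC))
E
```

```text
t 11.12 g mm [-3.8 -0.9 21.6] Fg [-0.49 -3.57  0.62] Tz [-0.584  0.226  0.022] op 0.003
```

View pics/w7.png

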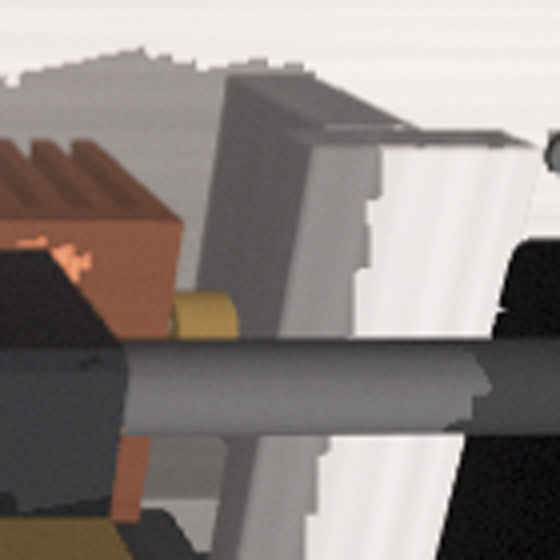

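Call:
servo_tool([
  [-0.0005,0.001,0,0,0,0.001,-1],
  [-0.0005,0.0017,0,0,0,0.001,-1],
  [-0.0005,0.0024,0,0,0,0.001,-1],
  [-0.0005,0.003,0,0,0,0.001,-1],
])

```text
time_s: 11.5
tool_pos: [0.5708, 0.0499, 0.0215]
tool_rot: [[-0.978, 0.208, -0.002], [0.208, 0.978, -0.001], [0.002, -0.001, -1.0]]
contact_force: [-2.3, -4.8, 2.7]
opening: 0.006
```

```bash
python3 - <<'E'
from h import *
st()
E
```

```text
t 11.5 g mm [-3.6  1.5 21.5] Fg [-1.23 -5.21  2.65] Tz [-0.887  0.674  0.011] op 0.006
```

Call:
servo_tool([
  [-0.0003,0.0012,-0.0003,0,0,0,-1],
  [-0.0003,0.0018,-0.0003,0,0,0,-1],
  [-0.0003,0.0024,-0.0003,0,0,0,-1],
])

```text
time_s: 11.75
tool_pos: [0.5713, 0.0522, 0.0216]
tool_rot: [[-0.978, 0.208, -0.003], [0.208, 0.978, -0.001], [0.003, -0.002, -1.0]]
contact_force: [-2.8, -3.4, -0.3]
opening: 0.009
```

```bash
python3 - <<'E'
from h import *
st()
E
```

```text
t 11.75 g mm [-3.6  3.8 21.6] Fg [-2.05 -3.88 -0.27] Tz [-0.639  0.506 -0.005] op 0.009
```

Call:
servo_tool([
  [-0.0003,0.001,0,0,0,0,-1],
  [-0.0003,0.0015,0,0,0,0,-1],
])

```text
time_s: 11.92
tool_pos: [0.5715, 0.0532, 0.0215]
tool_rot: [[-0.978, 0.208, -0.004], [0.208, 0.978, -0.002], [0.004, -0.003, -1.0]]
contact_force: [-4.8, -4.6, 2.2]
opening: 0.006
```

```bash
python3 - <<'E'
from h import *
st()
E
```

```text
t 11.92 g mm [-3.6  4.8 21.5] Fg [-3.71 -5.5   2.17] Tz [-1.01   0.893  0.026] op 0.006
```

Call:
servo_tool([
  [-0.0002,0.0007,-0.0002,0,0,0,-1],
  [-0.0002,0.0012,-0.0002,0,0,0,-1],
])

```text
time_s: 12.08
tool_pos: [0.5716, 0.054, 0.0216]
tool_rot: [[-0.978, 0.208, -0.005], [0.208, 0.978, -0.002], [0.004, -0.003, -1.0]]
contact_force: [-4.1, -4.3, 0.5]
opening: 0.006
```

```bash
python3 - <<'E'
from h import *
st()
E
```

```text
t 12.08 g mm [-3.6  5.7 21.6] Fg [-3.11 -5.1   0.54] Tz [-0.862  0.669  0.018] op 0.006
```

Call:
servo_tool([
  [-0.0001,0.0007,-0.0001,0,0.001,0,-1],
  [-0.0001,0.0012,-0.0001,0,0.001,0,-1],
])

```text
time_s: 12.25
tool_pos: [0.5718, 0.0549, 0.0216]
tool_rot: [[-0.978, 0.208, -0.006], [0.208, 0.978, -0.002], [0.006, -0.004, -1.0]]
contact_force: [-2.5, -4.5, 1.0]
opening: 0.008
```

```bash
python3 - <<'E'
from h import *
st()
im=cv2.cvtColor(get_image("wrist"),cv2.COLOR_RGB2BGR);cv2.imwrite("pics/w8.png",cv2.resize(im[170:310,340:480],None,fx=4,fy=4,interpolation=cv2.INTER_CUBIC))
st()
E
```

```text
t 12.25 g mm [-3.7  6.6 21.6] Fg [-1.51 -4.91  1.01] Tz [-0.923  0.645  0.037] op 0.008
t 12.3 g mm [-3.7  6.7 21.6] Fg [-1.73 -5.36  1.2 ] Tz [-0.875  0.654  0.023] op 0.003
```

View pics/w8.png

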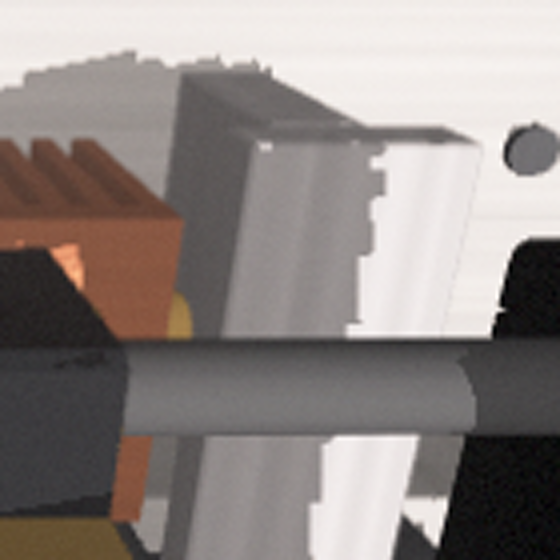

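Call:
servo_tool([
  [-0.0002,0.0008,-0.0001,-0.002,-0.004,0,-1],
  [-0.0002,0.0012,-0.0001,-0.002,-0.004,0,-1],
])

```text
time_s: 12.47
tool_pos: [0.572, 0.0555, 0.0216]
tool_rot: [[-0.978, 0.209, -0.002], [0.209, 0.978, -0.002], [0.002, -0.002, -1.0]]
contact_force: [-3.3, -5.4, 1.1]
opening: 0.006
```

```bash
python3 - <<'E'
from h import *
st();togo([0,0,0])
E
```

```text
t 12.47 g mm [-3.6  7.2 21.6] Fg [-2.08 -5.92  1.05] Tz [-1.228  0.712  0.007] op 0.006
shift mm [-3.7 -7.1 21.6]
rotvec [-0.0023 -0.0019 -0.0023]
```

Call:
servo_tool([
  [-0.0001,0.0008,-0.0001,0,0,0,-1],
  [-0.0001,0.001,-0.0001,0,0,0,-1],
])

```text
time_s: 12.63
tool_pos: [0.572, 0.0555, 0.0216]
tool_rot: [[-0.978, 0.209, -0.003], [0.209, 0.978, -0.003], [0.002, -0.004, -1.0]]
contact_force: [-2.9, -5.8, 1.7]
opening: 0.009
```

```bash
python3 - <<'E'
from h import *
st();togo([0,0,0])
E
```

```text
t 12.63 g mm [-3.6  7.2 21.6] Fg [-1.64 -6.32  1.65] Tz [-1.377  0.827  0.037] op 0.009
shift mm [-3.7 -7.1 21.6]
rotvec [-0.0036 -0.0024 -0.003 ]
```

Call:
servo_tool([
  [-0.0002,0.001,-0.0001,-0.002,-0.001,0,-1],
  [-0.0002,0.0014,-0.0001,-0.002,-0.001,0,-1],
  [-0.0002,0.0014,-0.0001,-0.002,-0.001,0,-1],
])

```text
time_s: 12.88
tool_pos: [0.5719, 0.0555, 0.0215]
tool_rot: [[-0.978, 0.21, -0.003], [0.21, 0.978, -0.003], [0.002, -0.003, -1.0]]
contact_force: [-5.2, -7.1, 1.9]
opening: 0.004
```

```bash
python3 - <<'E'
from h import *
st();togo([0,0,0])
E
```

```text
t 12.88 g mm [-3.6  7.2 21.5] Fg [-3.61 -8.01  1.89] Tz [-1.427  0.947  0.025] op 0.004
shift mm [-3.7 -7.2 21.6]
rotvec [-0.0031 -0.0023 -0.0039]
```

Call:
servo_tool([
  [-0.0002,0.0016,0,-0.002,-0.001,0.002,-1],
  [-0.0002,0.002,0,-0.002,-0.001,0.002,-1],
  [-0.0002,0.002,0,-0.002,-0.001,0.002,-1],
])

```text
time_s: 13.13
tool_pos: [0.572, 0.0556, 0.0215]
tool_rot: [[-0.977, 0.214, -0.003], [0.214, 0.977, -0.003], [0.002, -0.003, -1.0]]
contact_force: [-5.0, -8.9, 3.3]
opening: 0.004
```

```bash
python3 - <<'E'
from h import *
st();togo([0,0,0])
E
```

```text
t 13.13 g mm [-3.6  7.3 21.5] Fg [-3.08 -9.75  3.35] Tz [-1.765  1.218  0.072] op 0.004
shift mm [-3.7 -7.2 21.5]
rotvec [-0.0032 -0.0023 -0.0073]
```

Call:
servo_tool([
  [-0.0002,0.002,-0.0001,-0.002,-0.001,-0.005,-1],
  [-0.0002,0.0026,-0.0002,-0.003,-0.002,-0.007,-1],
  [-0.0002,0.0026,-0.0002,-0.003,-0.002,-0.007,-1],
  [-0.0002,0.0026,-0.0002,-0.003,-0.002,-0.007,-1],
])

```text
time_s: 13.47
tool_pos: [0.572, 0.0557, 0.0215]
tool_rot: [[-0.978, 0.209, -0.002], [0.209, 0.978, -0.003], [0.001, -0.003, -1.0]]
contact_force: [-6.2, -10.2, 3.4]
opening: 0.006
```

```bash
python3 - <<'E'
from h import *
st();togo([0,0,0])
E
```

```text
t 13.47 g mm [-3.6  7.4 21.5] Fg [ -4.01 -11.23   3.42] Tz [-2.072  1.172  0.033] op 0.006
shift mm [-3.6 -7.3 21.6]
rotvec [-0.0029 -0.0014 -0.0021]
```

Call:
servo_tool([
  [-0.0001,0.003,-0.0004,-0.003,-0.001,-0.002,-1],
  [-0.0001,0.0032,-0.0004,-0.003,-0.001,-0.002,-1],
  [-0.0001,0.0032,-0.0004,-0.003,-0.001,-0.002,-1],
  [-0.0001,0.0032,-0.0004,-0.003,-0.001,-0.002,-1],
])

```text
time_s: 13.8
tool_pos: [0.572, 0.0558, 0.0216]
tool_rot: [[-0.978, 0.209, -0.002], [0.209, 0.978, -0.003], [0.002, -0.003, -1.0]]
contact_force: [-5.9, -11.5, 3.8]
opening: 0.005
```

```bash
python3 - <<'E'
from h import *
st();togo([0,0,0])
E
```

```text
t 13.8 g mm [-3.6  7.5 21.6] Fg [ -3.42 -12.52   3.84] Tz [-2.418  1.176  0.026] op 0.005
shift mm [-3.7 -7.4 21.6]
rotvec [-0.0032 -0.0016 -0.0024]
```

Call:
servo_tool([
  [-0.0001,0.0036,-0.0004,-0.003,-0.001,-0.002,-1],
  [-0.0001,0.0036,-0.0004,-0.003,-0.001,-0.002,-1],
  [-0.0001,0.0036,-0.0004,-0.003,-0.001,-0.002,-1],
  [-0.0001,0.0036,-0.0004,-0.003,-0.001,-0.002,-1],
  [-0.0001,0.0036,-0.0004,-0.003,-0.001,-0.002,-1],
])

```text
time_s: 14.22
tool_pos: [0.572, 0.0558, 0.0217]
tool_rot: [[-0.978, 0.209, -0.003], [0.209, 0.978, -0.003], [0.002, -0.004, -1.0]]
contact_force: [-6.0, -12.2, 2.8]
opening: 0.004
```

```bash
python3 - <<'E'
from h import *
st()
E
```

```text
t 14.22 g mm [-3.6  7.5 21.7] Fg [ -3.32 -13.16   2.81] Tz [-2.711  1.193  0.019] op 0.004
```

Call:
servo_tool([
  [-0.0001,0.0039,-0.0003,-0.003,-0.001,-0.002,-1],
  [-0.0001,0.0039,-0.0003,-0.003,-0.001,-0.002,-1],
  [-0.0001,0.0039,-0.0003,-0.003,-0.001,-0.002,-1],
  [-0.0001,0.0039,-0.0003,-0.003,-0.001,-0.002,-1],
  [-0.0001,0.0039,-0.0003,-0.003,-0.001,-0.002,-1],
  [-0.0001,0.0039,-0.0003,-0.003,-0.001,-0.002,-1],
  [-0.0001,0.0039,-0.0003,-0.003,-0.001,-0.002,-1],
])

```text
time_s: 14.8
tool_pos: [0.572, 0.0558, 0.0217]
tool_rot: [[-0.978, 0.21, -0.003], [0.21, 0.978, -0.005], [0.002, -0.005, -1.0]]
contact_force: [-6.1, -14.5, 4.3]
opening: 0.01
```

```bash
python3 - <<'E'
from h import *
st()
E
```

```text
t 14.8 g mm [-3.6  7.6 21.7] Fg [ -3.02 -15.41   4.3 ] Tz [-2.853  1.292  0.032] op 0.01
```

Call:
servo_tool([
  [-0.0001,0.0036,-0.0003,-0.003,-0.001,-0.002,-1],
  [-0.0001,0.0036,-0.0003,-0.003,-0.001,-0.002,-1],
  [-0.0001,0.0036,-0.0003,-0.003,-0.001,-0.002,-1],
  [-0.0001,0.0036,-0.0003,-0.003,-0.001,-0.002,-1],
  [-0.0001,0.0036,-0.0003,-0.003,-0.001,-0.002,-1],
  [-0.0001,0.0036,-0.0003,-0.003,-0.001,-0.002,-1],
  [-0.0001,0.0036,-0.0003,-0.003,-0.001,-0.002,-1],
  [-0.0001,0.0036,-0.0003,-0.003,-0.001,-0.002,-1],
])

```text
time_s: 15.47
tool_pos: [0.572, 0.0558, 0.0217]
tool_rot: [[-0.977, 0.211, -0.004], [0.211, 0.977, -0.005], [0.003, -0.006, -1.0]]
contact_force: [-5.9, -12.6, 3.9]
opening: 0.003
```

```bash
python3 - <<'E'
from h import *
st();togo([0,0,0])
E
```

```text
t 15.47 g mm [-3.7  7.5 21.7] Fg [ -3.2  -13.55   3.86] Tz [-2.722  1.291  0.015] op 0.003
shift mm [-3.7 -7.3 21.7]
rotvec [-0.006  -0.0026 -0.0046]
```

Call:
servo_tool([
  [-0.0001,0.0036,-0.0003,-0.004,-0.001,-0.004,-1],
  [-0.0001,0.0036,-0.0003,-0.004,-0.001,-0.004,-1],
  [-0.0001,0.0036,-0.0003,-0.004,-0.001,-0.004,-1],
  [-0.0001,0.0036,-0.0003,-0.004,-0.001,-0.004,-1],
  [-0.0001,0.0036,-0.0003,-0.004,-0.001,-0.004,-1],
  [-0.0001,0.0036,-0.0003,-0.004,-0.001,-0.004,-1],
])

```text
time_s: 15.97
tool_pos: [0.572, 0.0558, 0.0217]
tool_rot: [[-0.978, 0.21, -0.004], [0.21, 0.978, -0.005], [0.003, -0.006, -1.0]]
contact_force: [-6.5, -12.3, 2.8]
opening: 0.006
```

```bash
python3 - <<'E'
from h import *
st();togo([0,0,0])
E
```

```text
t 15.97 g mm [-3.6  7.5 21.7] Fg [ -3.84 -13.36   2.81] Tz [-2.695  1.243  0.037] op 0.006
shift mm [-3.7 -7.3 21.7]
rotvec [-0.0058 -0.003  -0.0033]
```

Call:
servo_tool([
  [0,0.002,0,-0.004,-0.001,-0.004,-1],
  [0,0.0008,0,-0.004,-0.001,-0.004,-1],
  [0,-0.001,0,-0.004,-0.001,-0.004,-1],
  [0,-0.006,0,-0.004,-0.001,-0.004,-1],
  [0,-0.015,0,-0.004,-0.001,-0.004,-1],
  [0,-0.03,0,-0.004,-0.001,-0.004,-1],
  [0,-0.05,-0.02,-0.004,-0.001,-0.004,-1],
  [0,-0.07,-0.05,-0.004,-0.001,-0.004,-1],
  [0,-0.09,-0.08,-0.004,-0.001,-0.004,-1],
  [0,-0.1,-0.08,-0.004,-0.001,-0.004,-1],
])

```text
time_s: 16.8
tool_pos: [0.5541, -0.045, 0.1081]
tool_rot: [[-0.978, 0.209, 0.006], [0.209, 0.978, -0.001], [-0.007, 0.0, -1.0]]
contact_force: [1.2, 0.1, -0.3]
opening: 0.005
```

```bash
python3 - <<'E'
from h import *
st();m=camera_model("wrist")
im=cv2.cvtColor(get_image("wrist"),cv2.COLOR_RGB2BGR);cv2.imwrite("pics/w9.png",im)
a=[cv2.resize(cv2.cvtColor(get_image("side"),cv2.COLOR_RGB2BGR)[150:250,210:310],None,fx=3.9,fy=3.9,interpolation=cv2.INTER_CUBIC),cv2.resize(cv2.cvtColor(get_image("scene"),cv2.COLOR_RGB2BGR)[170:270,205:305],None,fx=3.9,fy=3.9,interpolation=cv2.INTER_CUBIC)]
cv2.imwrite("pics/sd9.png",np.hstack(a))
E
```

```text
t 16.8 g mm [ -0.4 -94.8 108.1] Fg [ 1.16  0.35 -0.26] Tz [-0.01  -0.096 -0.03 ] op 0.005
```

View pics/w9.png

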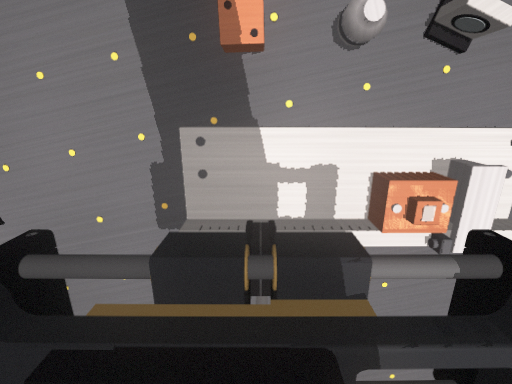

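View pics/sd9.png

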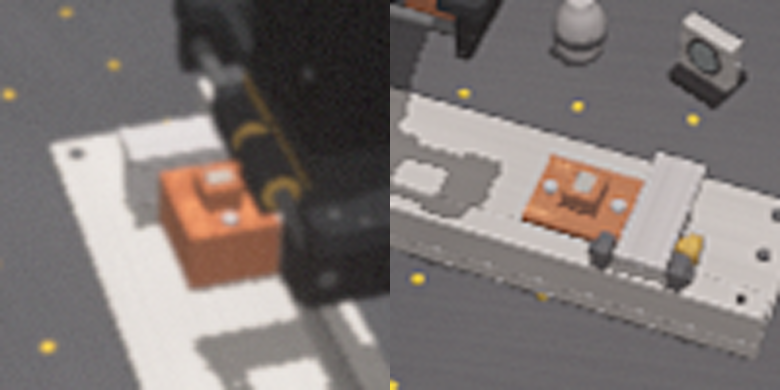

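```bash
python3 - <<'E'
from h import *
togo([70,45,170])
E
```

```text
shift mm [-73.4 137.5 -67.8]
rotvec [-0.001  -0.0011 -0.0007]
```

Call:
servo_tool([
  [0,0,-0.04,0,0,0,-1],
  [-0.02,0.03,-0.065,0,0.007,0,-1],
  [-0.04,0.06,-0.065,0,0.007,0,-1],
  [-0.06,0.1,-0.065,0,0.007,0,-1],
  [-0.07,0.14,-0.065,0,0.007,0,-1],
  [-0.07,0.14,-0.065,0,0.007,0,-1],
  [-0.07,0.14,-0.065,0,0.007,0,-1],
  [-0.07,0.14,-0.065,0,0.007,0,-1],
])

```text
time_s: 17.62
tool_pos: [0.6483, 0.0817, 0.1653]
tool_rot: [[-0.979, 0.205, -0.011], [0.205, 0.979, 0.0], [0.01, -0.002, -1.0]]
contact_force: [-0.4, -0.9, -0.1]
opening: 0.006
```

```bash
python3 - <<'E'
from h import *
st();m=camera_model("wrist")
im=cv2.cvtColor(get_image("wrist"),cv2.COLOR_RGB2BGR);cv2.imwrite("pics/w10.png",cv2.resize(im[60:220,150:370],None,fx=3.6,fy=3.6,interpolation=cv2.INTER_CUBIC))
np.savez("m10.npz",**m)
E
```

```text
t 17.62 g mm [ 65.6  48.6 165.3] Fg [-0.21 -0.93 -0.06] Tz [-0.051 -0.016  0.019] op 0.006
```

View pics/w10.png

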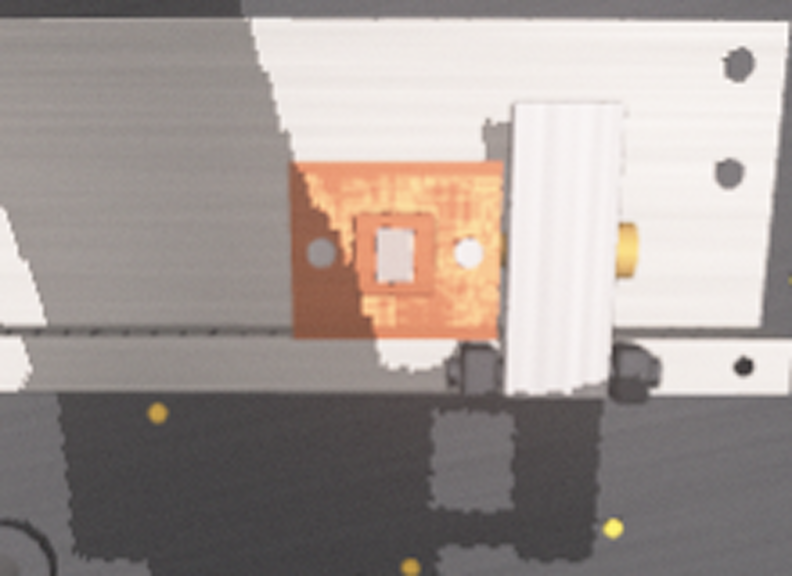

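```bash
python3 - <<'E'
from h import *
m=camera_model("wrist")
im=get_image("wrist");hsv=cv2.cvtColor(im,cv2.COLOR_RGB2HSV)
M=((hsv[...,0]<16)&(hsv[...,1]>90)&(hsv[...,2]>70)).astype(np.uint8)
M[:, :225]=0;M[:,292:]=0;M[170:]=0;M[:95]=0
cols=range(233,288)
g=im.astype(float)
# subpixel: saturation 50% crossing along columns
S_=hsv[...,1].astype(float)
def edge(c,up):
    rows=np.where(M[:,c])[0]; r=rows.min() if up else rows.max()
    rr=np.arange(r-4,r+5);v=S_[rr,c];
    if not up: rr=rr[::-1];v=v[::-1]
    th=(v[:2].mean()+v[-2:].mean())/2;i=np.argmax(v>th)
    return rr[i-1]+(rr[i]-rr[i-1])*(th-v[i-1])/(v[i]-v[i-1])
for up in (True,False):
    e=np.array([edge(c,up) for c in cols])
    W=np.array([tog(onz("wrist",(c,r),.047,m)) for c,r in zip(cols,e)])*1e3
    p=np.polyfit(W[:,1],W[:,0],1);res=W[:,0]-np.polyval(p,W[:,1])
    k=abs(res)<1;p=np.polyfit(W[k,1],W[k,0],1)
    print("gx edge",W[:,0].mean().round(2),"slope",p[0].round(4),"std",res.std().round(2),"gy",W[[0,-1],1].round(1))
st()
# plate -x edge for slope
gr=cv2.cvtColor(im,cv2.COLOR_RGB2GRAY).astype(float);P=[]
for c in range(170,360):
    r=60+np.argmax(abs(np.diff(gr[60:75,c])));P.append(tog(onz("wrist",(c,r+.5),.012,m))*1e3)
P=np.array(P);p=np.polyfit(P[:,1],P[:,0],1);print("plate edge gx",P[:,0].mean(),"slope",p[0])
E
```

```text
gx edge -22.23 slope 0.0073 std 0.15 gy [19.9 74.6]
gx edge 27.8 slope 0.0109 std 0.19 gy [18.5 75.9]
t 17.72 g mm [ 66.2  46.6 166.4] Fg [ 0.01 -0.18  0.23] Tz [ 0.015 -0.014 -0.003] op 0.004
plate edge gx -64.97295861641976 slope 0.003817461711449952
```

Call:
servo_tool([
  [0.04,0,0,0,0,0,-1],
  [0.08,-0.004,0,0,0,0,-1],
  [0.115,-0.004,0,0,0,0,-1],
  [0.124,-0.004,0.0,0,0,0,-1],
  [0.124,-0.004,0.03,0,0,0,-1],
  [0.124,-0.004,0.07,0,0,0,-1],
  [0.124,-0.004,0.11,0,0,0,-1],
  [0.124,-0.004,0.138,0,0,0,-1],
  [0.124,-0.004,0.142,0,0,0,-1],
  [0.124,-0.004,0.142,0,0,0,-1],
])

```text
time_s: 18.55
tool_pos: [0.524, 0.1004, 0.0246]
tool_rot: [[-0.978, 0.209, -0.012], [0.209, 0.978, -0.001], [0.012, -0.004, -1.0]]
contact_force: [0.4, -0.4, 0.2]
opening: 0.007
```

```bash
python3 - <<'E'
from h import *
st();togo([-36,42,22])
E
```

```text
t 18.55 g mm [-59.8  41.2  24.6] Fg [ 0.44 -0.33  0.18] Tz [-0.033  0.001  0.037] op 0.007
shift mm [-23.9   0.8   2.3]
rotvec [-0.0036 -0.0116 -0.003 ]
```

Call:
servo_tool([
  [-0.008,0.001,0.001,-0.003,-0.011,-0.003,-1],
  [-0.016,0.001,0.001,-0.003,-0.011,-0.003,-1],
  [-0.022,0.001,0.001,-0.003,-0.011,-0.003,-1],
  [-0.024,0.001,0.001,-0.003,-0.011,-0.003,-1],
  [-0.025,0.001,0.001,-0.003,-0.011,-0.003,-1],
  [-0.026,0.001,0.001,-0.003,-0.011,-0.003,-1],
])

```text
time_s: 19.05
tool_pos: [0.55, 0.0959, 0.0237]
tool_rot: [[-0.978, 0.207, -0.0], [0.207, 0.978, -0.0], [0.0, -0.0, -1.0]]
contact_force: [-0.3, -0.1, 1.0]
opening: 0.005
```

```bash
python3 - <<'E'
from h import *
st();togo([-36,42,22])
E
```

```text
t 19.05 g mm [-33.4  42.2  23.7] Fg [-0.26 -0.18  0.96] Tz [ 0.003  0.025 -0.006] op 0.005
shift mm [ 2.6 -0.2  1.7]
rotvec [-0.0004 -0.0001 -0.0001]
```

Call:
servo_tool([
  [-0.0005,0,0,0,0,0,-1],
  [-0.001,0,0,0,0,0,-1],
  [-0.001,0,0,0,0,0,-1],
])

```text
time_s: 19.3
tool_pos: [0.5501, 0.0959, 0.0236]
tool_rot: [[-0.978, 0.206, -0.002], [0.206, 0.978, -0.0], [0.002, -0.001, -1.0]]
contact_force: [-6.1, -0.3, 3.6]
opening: 0.012
```

```bash
python3 - <<'E'
from h import *
st()
E
```

```text
t 19.3 g mm [-33.3  42.2  23.6] Fg [-5.86 -1.54  3.57] Tz [ 0.058  1.054 -0.03 ] op 0.012
```

Call:
servo_tool([
  [-0.0012,0,0,0,0,0,-1],
  [-0.0015,0,0,0,0,0,-1],
  [-0.0015,0,0,0,0,0,-1],
])

```text
time_s: 19.55
tool_pos: [0.5501, 0.096, 0.0234]
tool_rot: [[-0.979, 0.206, -0.005], [0.206, 0.979, -0.0], [0.005, -0.001, -1.0]]
contact_force: [-8.1, 0.1, 5.1]
opening: 0.006
```

```bash
python3 - <<'E'
from h import *
st()
E
```

```text
t 19.55 g mm [-33.4  42.3  23.4] Fg [-7.98 -1.56  5.1 ] Tz [ 0.095  1.658 -0.013] op 0.006
```

Call:
servo_tool([
  [0.001,0,0,0,0,0,-1],
  [0.01,0,0,0,0,0,-1],
  [0.02,-0.02,-0.03,0,0,0,-1],
  [0.02,-0.06,-0.06,0,0,0,-1],
  [0.02,-0.09,-0.065,0,0,0,-1],
  [0.0,-0.105,-0.065,0,0,0,-1],
  [-0.034,-0.105,-0.065,0,0,0,-1],
  [-0.034,-0.105,-0.065,0,0,0,-1],
  [-0.034,-0.105,-0.065,0,0,0,-1],
  [-0.034,-0.105,-0.065,0,0,0,-1],
])

```text
time_s: 20.38
tool_pos: [0.5614, -0.0135, 0.088]
tool_rot: [[-0.979, 0.206, -0.006], [0.206, 0.979, -0.0], [0.005, -0.001, -1.0]]
contact_force: [0.7, -0.2, -0.2]
opening: 0.005
```

```bash
python3 - <<'E'
from h import *
st();togo([0,-15,22])
E
```

```text
t 20.38 g mm [  0.4 -62.5  88. ] Fg [ 0.72 -0.03 -0.18] Tz [ 0.036 -0.     0.048] op 0.005
shift mm [-0.  47.6 65.9]
rotvec [-0.0013 -0.0054  0.0007]
```

Call:
servo_tool([
  [0,0,0.03,-0.001,-0.005,0.001,-1],
  [0,0.01,0.06,-0.001,-0.005,0.001,-1],
  [0,0.03,0.066,-0.001,-0.005,0.001,-1],
  [0,0.045,0.066,-0.001,-0.005,0.001,-1],
  [0,0.055,0.066,-0.001,-0.005,0.001,-1],
  [0,0.06,0.066,-0.001,-0.005,0.001,-1],
  [0,0.063,0.066,-0.001,-0.005,0.001,-1],
  [0,0.065,0.066,-0.001,-0.005,0.001,-1],
  [0,0.066,0.066,-0.001,-0.005,0.001,-1],
])

```text
time_s: 21.13
tool_pos: [0.5748, 0.0506, 0.0223]
tool_rot: [[-0.978, 0.207, 0.0], [0.207, 0.978, -0.0], [-0.0, -0.0, -1.0]]
contact_force: [0.2, -0.3, 0.9]
opening: 0.007
```

```bash
python3 - <<'E'
from h import *
st();togo([1,7,22])
E
```

```text
t 21.13 g mm [ 0.1  3.  22.3] Fg [ 0.28 -0.29  0.87] Tz [-0.004  0.021 -0.031] op 0.007
shift mm [-0.9  4.   0.3]
rotvec [-0.0003  0.0002 -0.0007]
```

Aligned; approach contact softly.

Call:
servo_tool([
  [0,0.001,0,0,0,0,-1],
  [0,0.002,0,0,0,0,-1],
  [-0.0002,0.003,0,0,0,0,-1],
  [-0.0003,0.004,0,0,0,0,-1],
  [-0.0004,0.0045,0,0,0,0,-1],
  [-0.0004,0.005,0,0,0,0,-1],
])

```text
time_s: 21.63
tool_pos: [0.5761, 0.0547, 0.0223]
tool_rot: [[-0.978, 0.208, -0.0], [0.208, 0.978, -0.001], [-0.0, -0.001, -1.0]]
contact_force: [-1.1, -3.3, 1.5]
opening: 0.006
```

```bash
python3 - <<'E'
from h import *
st();togo([1,7,22])
E
```

```text
t 21.63 g mm [ 0.6  7.3 22.3] Fg [-0.41 -3.49  1.55] Tz [-0.686  0.295  0.042] op 0.006
shift mm [-0.4 -0.3  0.3]
rotvec [-0.0011  0.     -0.0013]
```

Call:
servo_tool([
  [-0.0003,0.001,0,0,0,-0.001,-1],
  [-0.0003,0.0015,0,0,0,-0.001,-1],
  [-0.0003,0.0018,0,0,0,-0.001,-1],
  [-0.0003,0.0018,0,0,0,-0.001,-1],
])

```text
time_s: 21.97
tool_pos: [0.5761, 0.0548, 0.0223]
tool_rot: [[-0.978, 0.208, -0.002], [0.208, 0.978, -0.003], [0.001, -0.003, -1.0]]
contact_force: [-5.9, -5.8, 4.2]
opening: 0.005
```

```bash
python3 - <<'E'
from h import *
st();togo([1,7,22])
E
```

```text
t 21.97 g mm [ 0.6  7.4 22.3] Fg [-4.53 -6.9   4.25] Tz [-1.173  0.91   0.006] op 0.005
shift mm [-0.4 -0.4  0.3]
rotvec [-0.003  -0.0011 -0.0016]
```

Call:
servo_tool([
  [-0.0002,0.0024,-0.0003,-0.002,-0.001,-0.002,-1],
  [-0.0002,0.0028,-0.0003,-0.002,-0.001,-0.002,-1],
  [-0.0002,0.003,-0.0003,-0.002,-0.001,-0.002,-1],
  [-0.0002,0.003,-0.0003,-0.002,-0.001,-0.002,-1],
])

```text
time_s: 22.3
tool_pos: [0.5761, 0.0549, 0.0223]
tool_rot: [[-0.978, 0.208, -0.002], [0.208, 0.978, -0.004], [0.001, -0.004, -1.0]]
contact_force: [-4.8, -10.6, 4.0]
opening: 0.004
```

```bash
python3 - <<'E'
from h import *
st();togo([1,7,22])
E
```

```text
t 22.3 g mm [ 0.6  7.5 22.3] Fg [ -2.49 -11.31   4.05] Tz [-1.826  0.977  0.023] op 0.004
shift mm [-0.4 -0.5  0.3]
rotvec [-0.0041 -0.0015 -0.0016]
```

Call:
servo_tool([
  [-0.0003,0.0034,-0.0003,-0.003,-0.001,-0.002,-1],
  [-0.0003,0.0036,-0.0003,-0.003,-0.001,-0.002,-1],
  [-0.0003,0.0036,-0.0003,-0.003,-0.001,-0.002,-1],
  [-0.0003,0.0036,-0.0003,-0.003,-0.001,-0.002,-1],
  [-0.0003,0.0036,-0.0003,-0.003,-0.001,-0.002,-1],
])

```text
time_s: 22.72
tool_pos: [0.5761, 0.0549, 0.0223]
tool_rot: [[-0.978, 0.209, -0.003], [0.209, 0.978, -0.004], [0.002, -0.005, -1.0]]
contact_force: [-6.0, -10.8, 4.4]
opening: 0.009
```

```bash
python3 - <<'E'
from h import *
st();togo([1,7,22])
E
```

```text
t 22.72 g mm [ 0.6  7.5 22.3] Fg [ -3.61 -11.77   4.42] Tz [-2.193  1.133  0.047] op 0.009
shift mm [-0.4 -0.5  0.3]
rotvec [-0.0049 -0.0022 -0.0022]
```

Call:
servo_tool([
  [-0.0002,0.0041,-0.0003,-0.004,-0.001,-0.002,-1],
  [-0.0002,0.0041,-0.0003,-0.004,-0.001,-0.002,-1],
  [-0.0002,0.0041,-0.0003,-0.004,-0.001,-0.002,-1],
  [-0.0002,0.0041,-0.0003,-0.004,-0.001,-0.002,-1],
  [-0.0002,0.0041,-0.0003,-0.004,-0.001,-0.002,-1],
])

```text
time_s: 23.13
tool_pos: [0.5761, 0.055, 0.0223]
tool_rot: [[-0.978, 0.21, -0.004], [0.21, 0.978, -0.004], [0.003, -0.005, -1.0]]
contact_force: [-6.2, -11.9, 5.3]
opening: 0.006
```

```bash
python3 - <<'E'
from h import *
st();togo([1,7,22])
E
```

```text
t 23.13 g mm [ 0.5  7.5 22.3] Fg [ -3.59 -12.96   5.29] Tz [-2.467  1.19  -0.004] op 0.006
shift mm [-0.5 -0.5  0.3]
rotvec [-0.0051 -0.0029 -0.0032]
```

Call:
servo_tool([
  [-0.0002,0.0042,-0.0004,-0.004,-0.002,-0.003,-1],
  [-0.0002,0.0042,-0.0004,-0.004,-0.002,-0.003,-1],
  [-0.0002,0.0042,-0.0004,-0.004,-0.002,-0.003,-1],
  [-0.0002,0.0042,-0.0004,-0.004,-0.002,-0.003,-1],
  [-0.0002,0.0042,-0.0004,-0.004,-0.002,-0.003,-1],
  [-0.0002,0.0042,-0.0004,-0.004,-0.002,-0.003,-1],
  [-0.0002,0.0042,-0.0004,-0.004,-0.002,-0.003,-1],
  [-0.0002,0.0042,-0.0004,-0.004,-0.002,-0.003,-1],
])

```text
time_s: 23.8
tool_pos: [0.5761, 0.055, 0.0223]
tool_rot: [[-0.978, 0.21, -0.004], [0.21, 0.978, -0.005], [0.003, -0.006, -1.0]]
contact_force: [-4.7, -12.2, 4.4]
opening: 0.005
```

```bash
python3 - <<'E'
from h import *
st();togo([1,7,22])
E
```

```text
t 23.8 g mm [ 0.5  7.5 22.3] Fg [ -2.07 -12.93   4.4 ] Tz [-2.549  1.123  0.038] op 0.005
shift mm [-0.5 -0.5  0.3]
rotvec [-0.0056 -0.0027 -0.0033]
```

Call:
servo_tool([
  [-0.0002,0.0041,-0.0004,-0.004,-0.002,-0.003,-1],
  [-0.0002,0.0041,-0.0004,-0.004,-0.002,-0.003,-1],
  [-0.0002,0.0041,-0.0004,-0.004,-0.002,-0.003,-1],
  [-0.0002,0.0041,-0.0004,-0.004,-0.002,-0.003,-1],
  [-0.0002,0.0041,-0.0004,-0.004,-0.002,-0.003,-1],
  [-0.0002,0.0041,-0.0004,-0.004,-0.002,-0.003,-1],
  [-0.0002,0.0041,-0.0004,-0.004,-0.002,-0.003,-1],
])

```text
time_s: 24.38
tool_pos: [0.5761, 0.055, 0.0223]
tool_rot: [[-0.978, 0.21, -0.003], [0.21, 0.978, -0.005], [0.002, -0.006, -1.0]]
contact_force: [-5.1, -12.5, 4.0]
opening: 0.006
```

```bash
python3 - <<'E'
from h import *
st();togo([1,7,22])
E
```

```text
t 24.38 g mm [ 0.5  7.5 22.3] Fg [ -2.44 -13.27   4.03] Tz [-2.516  1.087  0.012] op 0.006
shift mm [-0.5 -0.5  0.3]
rotvec [-0.0059 -0.0023 -0.0034]
```

Call:
servo_tool([
  [0,0.002,0,-0.004,-0.001,-0.003,-1],
  [0,0.0008,0,-0.004,-0.001,-0.003,-1],
  [0,-0.001,0,-0.004,-0.001,-0.003,-1],
  [0,-0.006,0,-0.004,-0.001,-0.003,-1],
  [0,-0.015,0,-0.004,-0.001,-0.003,-1],
  [0,-0.03,0,-0.004,-0.001,-0.003,-1],
  [0,-0.05,-0.03,-0.004,-0.001,-0.003,-1],
  [0,-0.06,-0.07,-0.004,-0.001,-0.003,-1],
  [0,-0.06,-0.11,-0.004,-0.001,-0.003,-1],
  [0,-0.06,-0.145,-0.004,-0.001,-0.003,-1],
])

```text
time_s: 25.22
tool_pos: [0.5638, -0.0046, 0.1702]
tool_rot: [[-0.978, 0.209, -0.001], [0.209, 0.978, -0.001], [0.0, -0.002, -1.0]]
contact_force: [0.9, 0.2, 1.0]
opening: 0.005
```

Call:
servo_tool([
  [-0.03,0.03,0,0,0,0,-1],
  [-0.06,0.06,0,0,0,0,-1],
  [-0.068,0.09,0,0,0,0,-1],
  [-0.068,0.1,0,0,0,0,-1],
  [-0.068,0.1,0,0,0,0,-1],
  [-0.068,0.1,0,0,0,0,-1],
  [-0.068,0.1,0,0,0,0,-1],
])

```text
time_s: 25.8
tool_pos: [0.6509, 0.077, 0.1701]
tool_rot: [[-0.978, 0.211, -0.001], [0.211, 0.978, -0.002], [0.0, -0.002, -1.0]]
contact_force: [-0.4, 0.1, 0.2]
opening: 0.005
```

```bash
python3 - <<'E'
from h import *
st()
m=camera_model("wrist");im=get_image("wrist");cv2.imwrite("pics/w11.png",cv2.cvtColor(im,cv2.COLOR_RGB2BGR))
for n in("scene","side"): cv2.imwrite(f"pics/{n}11.png",cv2.cvtColor(get_image(n),cv2.COLOR_RGB2BGR))
hsv=cv2.cvtColor(im,cv2.COLOR_RGB2HSV);S_=hsv[...,1].astype(float)
corn=proj("wrist",[tow(np.array(g)/1e3) for g in [(-22,20,47),(-22,75,47),(28,20,47),(28,75,47),(-65,-60,12),(-65,165,12)]],m)
print(corn.round(0).tolist())
for a,b,z,ch in [(0,1,.047,S_),(2,3,.047,S_),(4,5,.012,cv2.cvtColor(im,cv2.COLOR_RGB2GRAY).astype(float))]:
    W=[]
    for c in range(int(corn[a,0])+3,int(corn[b,0])-3):
        r0=int(round(np.interp(c,[corn[a,0],corn[b,0]],[corn[a,1],corn[b,1]])))
        rr=np.arange(r0-5,r0+6);v=ch[rr,c]; d=abs(np.diff(v))
        W.append(tog(onz("wrist",(c,(d*(rr[:-1]+.5)).sum()/d.sum() if 0 else rr[np.argmax(d)]+.5),z,m))*1e3)
    W=np.array(W);p=np.polyfit(W[:,1],W[:,0],1);print("gx",W[:,0].mean().round(2),"slope",p[0].round(4),"std",(W[:,0]-np.polyval(p,W[:,1])).std().round(2))
cv2.imwrite("pics/w11c.png",cv2.resize(cv2.cvtColor(im,cv2.COLOR_RGB2BGR)[60:220,150:370],None,fx=3.6,fy=3.6,interpolation=cv2.INTER_CUBIC))
E
```

```text
t 25.8 g mm [ 69.1  44.6 170.1] Fg [-0.43 -0.01  0.16] Tz [-0.037  0.018 -0.022] op 0.005
[[236.0, 100.0], [289.0, 100.0], [237.0, 149.0], [288.0, 149.0], [165.0, 61.0], [369.0, 60.0]]
gx -22.49 slope 0.005 std 0.0
gx 27.39 slope 0.0156 std 0.26
gx -64.94 slope 0.005 std 0.07
```

View pics/w11c.png

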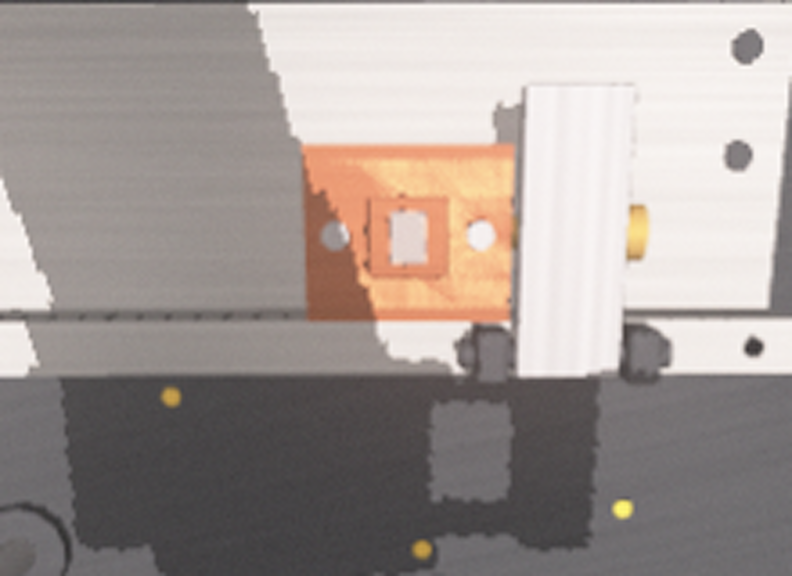

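View pics/scene11.png

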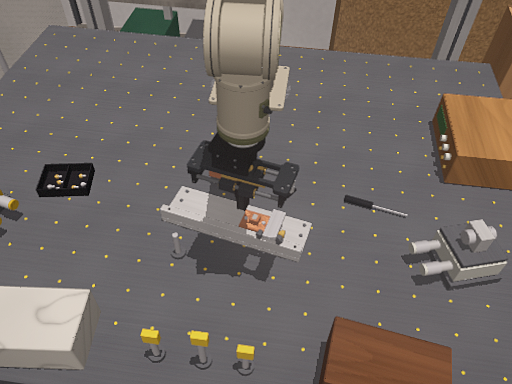

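```bash
python3 - <<'E'
from h import *
st();print(job_done())
E
```

```text
t 25.95 g mm [ 69.2  45.  170.4] Fg [-0.22  0.   -0.39] Tz [ 0.006 -0.022 -0.005] op 0.004
the job is handed in; nothing more can be done
None
```

The job is handed in at about 26 s: the flag is down, and the heat sink is against the fence and touching the screw, with the arm clear of everything. No verdict was reported.

**Flag:** I pushed it down with the shut fingers until it hit its hard stop. The fingertips read 58.2 mm, against 58 mm expected, with about 22 N on it. It still lay across the guide in the last pictures.

**Heat sink:** I pushed it against the fence, then slid it along to the screw. It stopped at the same place both times I pressed it, and extra push did not move it.

**Press on the screw:**
- **Sliding force:** this read 4 to 5.5 N just before contact. Earlier single readings ran from 2.6 to 7.1 N, depending on how hard the tool also pressed sideways and down.
- **First press:** total push was about 13 to 15.4 N for over a second, so roughly 8 to 10 N on the screw.
- **Second press:** I re-seated the heat sink against the fence with 8 N, because a picture suggested a slight tilt, and pressed again. Total push was about 13 N for over a second, so roughly 8 N on the screw.
- **Limit:** no reading came near 16 N on the screw. That force is total push minus sliding force, good to about 1 N, and was not measured directly.

**Last checks:** the heat sink's open side ran parallel to the plate's edge (slope 0.005 for both) and sat where a flush fit puts it, within about 0.5 mm. The edge on the fence side gave a steeper slope of 0.016. I put that down to blurred pixels where copper meets the fence, so it neither confirms nor rules out a small gap. The bystanders look unmoved in the pictures, though I did not measure their positions again.

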